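# Make up the packing kit and the labelling kit at a parcel counter

## Task

Make up the two kits for the parcel counter: the roll of brown tape, the parcel knife and the small carton go into the oblong tray, and the roll of labels and the hand stamp go into the square tray. Each thing must end lying flat or standing upright as it does now, wholly inside its tray on the tray's floor, not on the rim or on another thing. Do not shift the parcel, the can or the mug.

Things in the scene. Friction and masses are not known exactly. Their poses are not given: they have to be found in the camera images.
- long_tray: grey plastic kit tray, the oblong one, fixed to the bench; 270 x 160 mm outside (long side along its x), 260 x 150 mm inside, walls 5 mm thick, rim 14 mm above the bench, inner floor 5 mm above the bench. Origin: centre of its underside; z up.
- square_tray: grey plastic kit tray, the square one, fixed to the bench; 190 x 190 mm outside, 180 x 180 mm inside, walls 5 mm thick, rim 14 mm above the bench, inner floor 5 mm above the bench. Origin: centre of its underside; z up.
- tape_mid (a point): roll of brown parcel tape lying flat, 64 mm outside diameter, open core hole 42 mm wide, 48 mm high, 0.12 kg or so. The point is its centre, half-way up; z along the core, up.
- labels_mid (a point): roll of white paper labels standing on end, the taller and slimmer roll: 54 mm diameter, core hole 22 mm wide, 76 mm high, 0.15 kg or so. The point is its centre, half-way up; z along the core, up.
- knife_mid (a point): parcel knife, blade drawn in, lying flat: black handle 105 x 26 x 20 mm with a small steel nose 16 mm wide at its +x end, 125 mm long in all, along its x; the handle reaches from 62.5 mm behind the point to 42.5 mm ahead of it. The point is the middle of its length, half-way up (10 mm above its underside); z up. About 0.09 kg.
- stamp_mid (a point): rubber hand stamp standing on its face: black base 62 x 40 mm (62 along its x) and 18 mm high, with a round upright wooden handle 28 mm thick rising from its middle to 85 mm above the underside, straight up to 76 mm and domed above. The point is half-way up the whole, on the handle's axis, 42.5 mm above the underside; z up. About 0.1 kg.
- carton_mid (a point): small closed cardboard carton with a strip of brown tape, 80 x 60 x 50 mm (80 along its x, 60 along its y, 50 high), 0.18 kg or so. The point is its centre; z up.
- parcel_mid (a point): bystander: taped cardboard parcel 90 x 130 x 70 mm high (130 along its y). The point is its centre.
- can_mid (a point): bystander: upright full drink can with a blue band, 66 mm diameter, 115 mm high. The point is half-way up.
- mug_mid (a point): bystander: white mug, 80 mm diameter, 90 mm high, handle at its +y side. The point is half-way up.

How it is judged:
At the end, for the whole second after the job is handed in: Tape, knife and carton are in the oblong tray, labels and stamp in the square tray: each centre inside the tray's walls, each resting on the tray floor (no more than 4 mm above it), tilted less than 0.06 rad, released and at rest (x of tape_mid in the frame of long_tray between -0.105 and 0.105 m and y of tape_mid in the frame of long_tray between -0.05 and 0.05 m and z of tape_mid in the frame of long_tray below 0.033 m and angle between each of tape_mid, knife_mid, carton_mid, labels_mid, stamp_mid's own z axis and vertical below 0.06 rad and linear speed of each of tape, knife, carton, labels, stamp below 0.02 m/s and angular speed of each of tape, knife, carton, labels, stamp below 0.2 rad/s and contact force between each of tape, knife, carton, labels, stamp and the fingers below 0.1 N and x of knife_mid in the frame of long_tray between -0.122 and 0.122 m and y of knife_mid in the frame of long_tray between -0.067 and 0.067 m and z of knife_mid in the frame of long_tray below 0.019 m and x of carton_mid in the frame of long_tray between -0.105 and 0.105 m and y of carton_mid in the frame of long_tray between -0.055 and 0.055 m and z of carton_mid in the frame of long_tray below 0.034 m and x of labels_mid in the frame of square_tray between -0.07 and 0.07 m and y of labels_mid in the frame of square_tray between -0.07 and 0.07 m and z of labels_mid in the frame of square_tray below 0.047 m and x of stamp_mid in the frame of square_tray between -0.075 and 0.075 m and y of stamp_mid in the frame of square_tray between -0.075 and 0.075 m and z of stamp_mid in the frame of square_tray below 0.0515 m); the robot touches nothing.
It fails at once if the parcel is shifted by more than 20 mm (distance of parcel_mid from where it was at the start of the episode above 0.02 m).
It fails at once if the can is shifted by more than 20 mm (distance of can_mid from where it was at the start of the episode above 0.02 m).
It fails at once if the mug is shifted by more than 20 mm (distance of mug_mid from where it was at the start of the episode above 0.02 m).
It also fails if it takes over 128 s, if anything falls off the work surface, if the arm or the gripper's body presses on something with over 40 N, if the wrist force passes 120 N, or if a joint passes its speed limit or range.

## Robot

A 6-joint arm with a two-finger parallel gripper is mounted at the origin on the work surface. World frame = base frame: x ahead of the robot, y to its left, z up, the work surface at z = 0. Lengths are in m, angles in rad, forces in N, time in s.
With the tool pointing down it reaches from about 0.25 to 0.775 m from the base axis. Payload 8.9 kg.
Tool frame: the origin (TCP) lies on the mounting face of the last link; the fingertips stand 173 mm ahead of it and the grasp point (between the pads) lies 155 mm ahead of it; z points along the fingers, y is the line along which they close (so a half turn about z gives the same grasp; the last joint's range is limited). The gripper opens to 85 mm and grips with 20 to 120 N. Pads are 22 mm wide; open, the fingers measure 114 mm over their backs; the gripper's body (76 mm by 85 mm) begins 54 mm behind the grasp point. The pads swing forward as they close: fully open they stand 13 mm farther back than shut.
Start: joints at [1.047, 0.291, -0.153, 1.127, 0, 1.431], TCP at [0.197, 0.487, 0.405] pointing down, gripper open.
Joint ranges: [-2.52, 2.52], [-0.91, 1.74], [-1.3, 1.37], [-1.96, 2.02], [-1.52, 1.47], [-3.14, 3.14]. Speed limits (rad/s): [2.22, 2.22, 2.79, 3.14, 3.14, 3.14].

## Interface

Orientations are given as a 3x3 rotation matrix whose columns are the frame's x, y, z axes.
In Python, from workcell import telemetry, capture, job gives the robot as it stands.
- The arm moves only by the tool jog_arm, never from a script. Its argument "plan" is a list of rows, each an object with "slide": the shift along the tool's x, y, z in m, a list of three; "delta_rot": the turn, a rotation vector about the tool's x, y, z in degrees, a list of three; "claw": the closure, from 0 (fully open) to 1 (shut). In form: [{"slide": [dx, dy, dz], "delta_rot": [ax, ay, az], "claw": claw}, ...]. A call has 1 to 5 rows; each row is the pose to reach, as a shift and turn from the pose commanded when the call began, along the tool's axes at that moment; what a row does not reach only later rows make up. A row lasts 1/10 s, in which the tool goes at most 50 mm and 8.59 degrees, less where a joint would pass 70% of its speed; a pose out of reach is approached as far as the arm can. A call with a gripper value outside its range is refused whole. The fingers move at their own pace and stop on an object; the grip force is fixed at half the most. Time passes only in rows, so rows that repeat a pose let the fingers close. It gives the time, the measured TCP pose, the force, the opening and the grip force at its end, in the units of the state.
- telemetry.get_obs(): the state, without advancing time (a new reading comes with each control period).
- capture(name): name is "scene" or "side" or "wrist"; returns a dict with "image" (384x512x3 uint8, blue, green, red), "fovy" (degrees; the focal length in pixels is half the picture's height over the tangent of half this angle, whatever the lens; pixels are square), "cx", "cy" (the principal point, pixels), "world_from_camera" (4x4, takes a point from camera to world coordinates). Camera axes: x right, y down, z forward; pixel columns grow to the right and rows downward; lengths in m; the calibration is good to about 2 mm. A picture is of the moment at which its call begins. There is no depth.
- job.job_done(): hands the job in; it is judged then, once.
The state is a dict: "clock": time; "qpos": joint angles; "qd": joint speeds; "joint_efforts": joint torques, N m; "eef_pos": TCP position; "orientation": TCP orientation; "wrist_force": force on the tool from outside, world axes, zero at the start; "wrist_torque": the same for the moment, N m; "finger_gap": opening from 0.0 (shut) to 1.0 (fully open); "grasp_force": force on a finger pad.
Only numpy, scipy, OpenCV 4.12 (cv2) and the standard library are available. Lean on these libraries where they do the work, as an engineer would, in place of code of your own. Each camera call takes 0.05 s, during which the arm holds its last target. There are 200 camera calls.

## Working session

There is one attempt and no reset: what is moved stays moved. The work goes in short steps, Python scripts to look and compute and a tool call to move; the robot and the scene stay as the last step left them, time stands still between calls to the robot, and variables do not carry over. Pictures are saved under pics/ and viewed, at most 14 in all, crops included, and the job is handed in when it is done.

Besides the shell and the picture viewer there is one more tool, called after "Call:" by a JSON object that holds its "method" and its "body". jog_arm: Moves the arm, as the interface text tells. Its arguments: {"type":"object","properties":{"plan":{"type":"array","items":{"type":"object","properties":{"slide":{"type":"array","items":{"type":"number"}},"delta_rot":{"type":"array","items":{"type":"number"}},"claw":{"type":"number"}}}}},"required":["plan"]}

```bash
mkdir -p pics; ls
python3 - <<'E'
from workcell import telemetry, capture, job
import cv2,numpy as np
np.set_printoptions(precision=4,suppress=True)
o=telemetry.get_obs()
for k in o: print(k,np.array(o[k]))
for n in("scene","side","wrist"):
    c=capture(n);cv2.imwrite(f"pics/{n}0.png",cv2.resize(c["image"],None,fx=1.5625,fy=1.5625,interpolation=cv2.INTER_CUBIC))
    print(n,c["fovy"],c["cx"],c["cy"]);print(np.array(c["world_from_camera"]))
    np.savez(f"{n}0.npz",**c)
E
```

```text
pics
clock 0.0
qpos [ 1.0467  0.2913 -0.1541  1.1267  0.      1.4315]
qd [ 0.0005 -0.0001  0.0017  0.0006 -0.0016  0.0009]
joint_efforts [ -0.0001 -53.7145  33.1372   0.0158  -0.0003  -0.    ]
eef_pos [0.197  0.4864 0.4041]
orientation [[-0.9269  0.3754 -0.0007]
 [ 0.3754  0.9269 -0.0011]
 [ 0.0002 -0.0013 -1.    ]]
wrist_force [ 0.2961 -0.1176 -0.0225]
wrist_torque [ 0.0174 -0.004   0.0163]
grasp_force 0.0
finger_gap 0.9976008100414123
scene 46.57126644303694 245.52266728617906 195.10596941616112
[[-0.6891  0.4681 -0.5532  1.2874]
 [ 0.7247  0.4541 -0.5184  0.6574]
 [ 0.0085 -0.7581 -0.6521  0.8705]
 [ 0.      0.      0.      1.    ]]
side 51.62585089512164 251.87438560478932 188.09971196692814
[[ 0.8982 -0.2465  0.3639  0.256 ]
 [-0.4394 -0.4824  0.7578 -0.7196]
 [-0.0112 -0.8406 -0.5416  0.6007]
 [ 0.      0.      0.      1.    ]]
wrist 59.58610580510956 256.9060555579714 189.96952501067335
[[ 0.3755  0.895   0.2406  0.1363]
 [ 0.9268 -0.3626 -0.0977  0.5113]
 [-0.0002  0.2597 -0.9657  0.3736]
 [ 0.      0.      0.      1.    ]]
```

View pics/scene0.png

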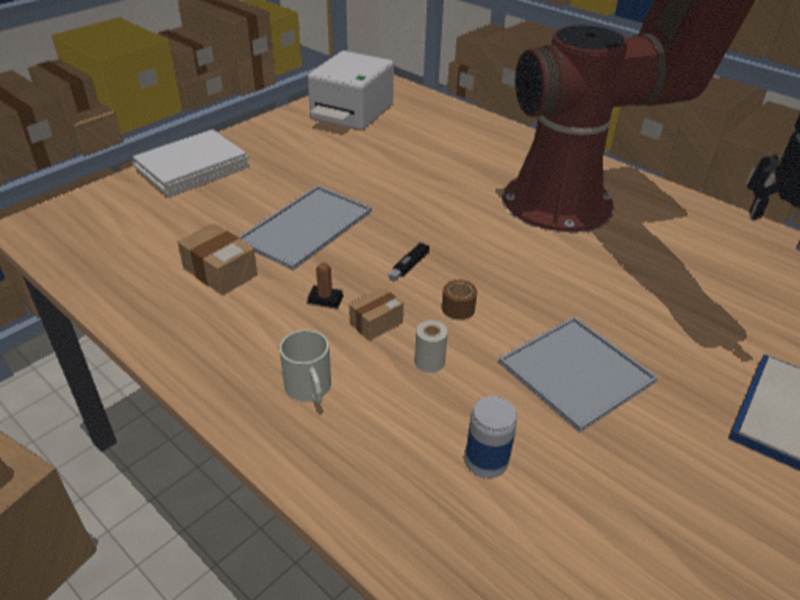

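View pics/side0.png

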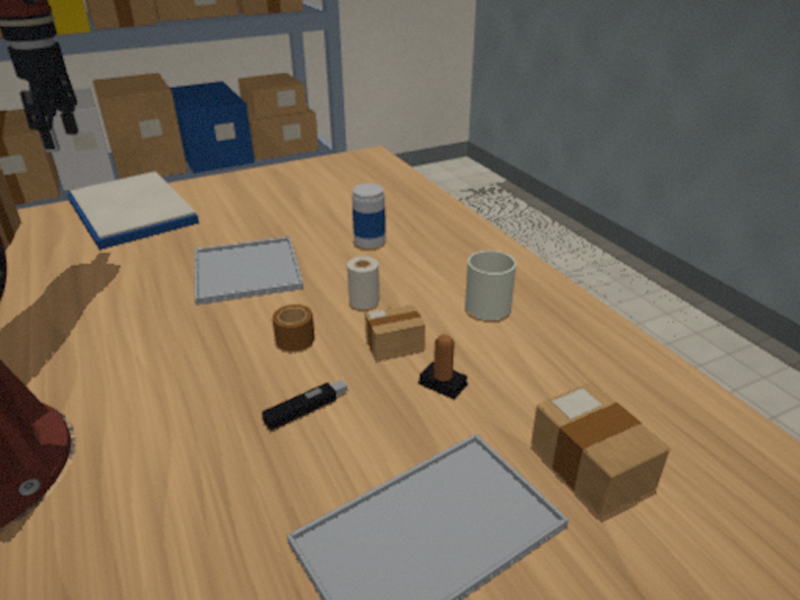

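View pics/wrist0.png

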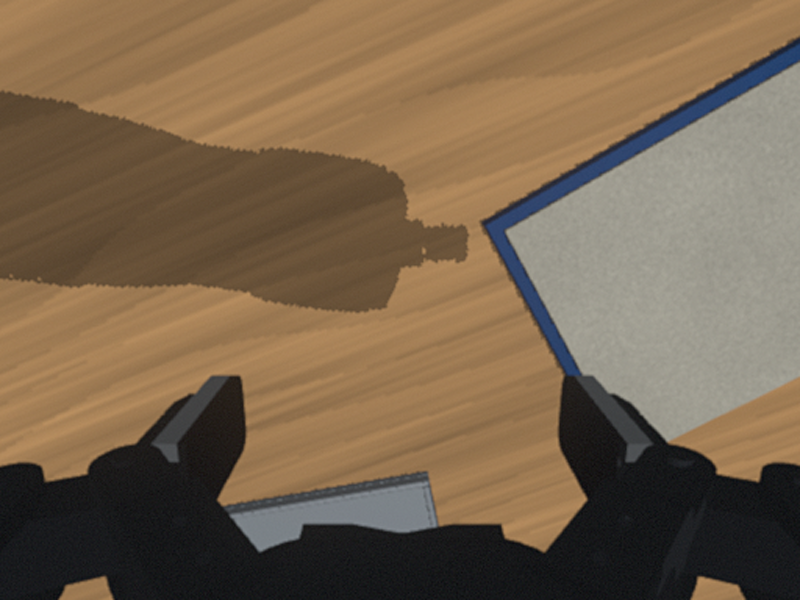

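Scene picture: tape near (459,298), labels (431,345), knife (410,260), stamp (324,285), carton (377,314), oblong tray (307,227), square tray (577,373). I'll enlarge both outside views to read pixels closely.

Run:
```python
import cv2,numpy as np
for n,(x,y,w,h,f) in {"scene":(150,112,272,165,2.9),"side":(165,145,195,125,4)}.items():
    im=np.load(n+"0.npz")["image"][y:y+h,x:x+w]
    im=cv2.resize(im,None,fx=f,fy=f,interpolation=cv2.INTER_CUBIC)
    im=cv2.convertScaleAbs(im,alpha=1.4,beta=15)
    for k in range(0,w,20): cv2.putText(im,str(x+k),(int(k*f),10),0,.35,(0,0,255)); cv2.line(im,(int(k*f),12),(int(k*f),18),(0,0,255))
    for k in range(0,h,20): cv2.putText(im,str(y+k),(0,int(k*f)+4),0,.35,(0,0,255))
    cv2.imwrite(f"pics/{n}0c.png",im)
```

```text
(no output)
```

View pics/scene0c.png

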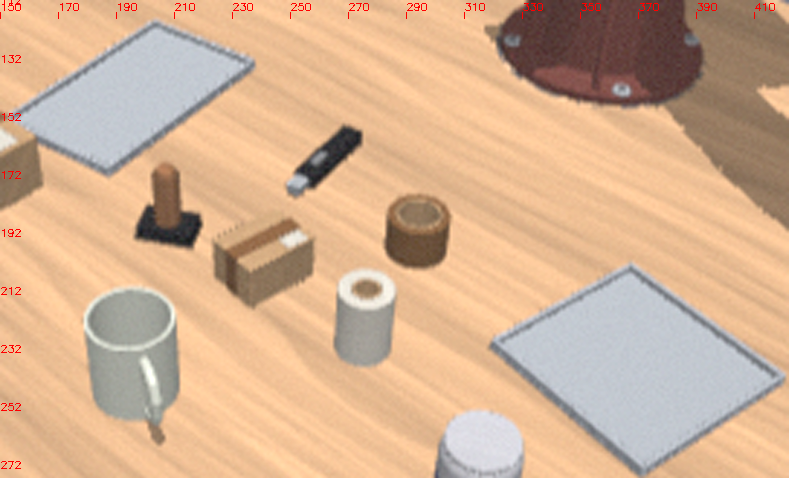

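View pics/side0c.png

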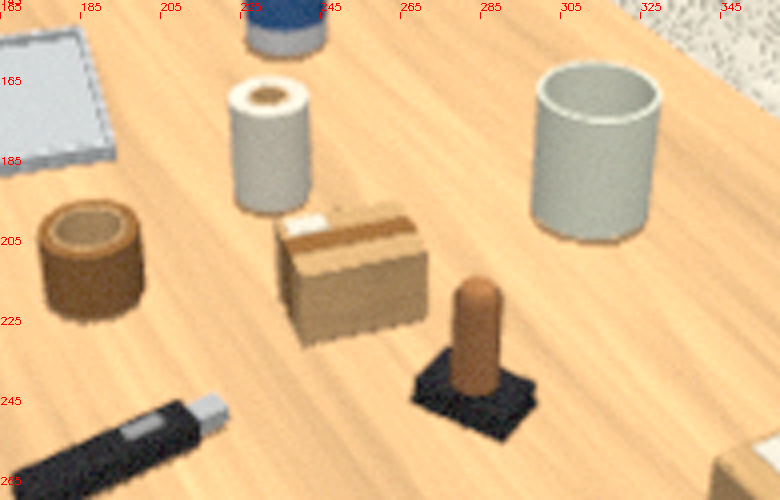

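Scene crop: tape top (418,213), labels top (367,289), knife from (354,137) to nose (292,187), stamp handle (166,168) and base corners, carton top corners. The side crop shows the same points: tape (88,230), labels (268,95), carton corners, stamp (478,280).

```bash
cat > cam.py <<'E'
import numpy as np
np.set_printoptions(precision=4,suppress=True)
def ray(c,u,v):
    f=192/np.tan(np.radians(float(c["fovy"]))/2);T=c["world_from_camera"]
    d=T[:3,:3]@[(u-c["cx"])/f,(v-c["cy"])/f,1];return T[:3,3],d/np.linalg.norm(d)
def plane(c,u,v,z): p,d=ray(c,u,v);return (p+d*(z-p[2])/d[2])
def tri(*obs):
    A=0;b=0
    for c,u,v in obs:
        p,d=ray(c,u,v);M=np.eye(3)-np.outer(d,d);A=A+M;b=b+M@p
    X=np.linalg.solve(A,b);return X,max(np.linalg.norm((np.eye(3)-np.outer(d,d))@(X-p)) for p,d in (ray(*o) for o in obs))
E
python3 - <<'E'
from cam import *
A=np.load("scene0.npz");B=np.load("side0.npz")
s=lambda x,y:(A,150+x/2.9,112+y/2.9); d=lambda x,y:(B,165+x/4,145+y/4); D=lambda x,y:(B,x/1.5625,y/1.5625)
P={"tape top":(s(418,213),d(89,231)),"labels top":(s(367,289),d(268,97)),"stamp apex":(s(166,165),d(478,280)),
"nose tip":(s(292,188),d(226,410)),"handle end top":(s(350,128),D(265,413)),
"carton back":(s(290,214),d(277,222)),"carton right":(s(314,234),d(301,273)),
"carton L":(s(214,241),d(393,203)),"carton front":(s(238,263),d(427,254)),"carton low":(s(253,307),d(427,318)),
"sq1":(s(632,265),D(197,300)),"sq2":(s(784,377),D(194,247)),"sq3":(s(643,474),D(290,238)),"sq4":(s(490,344),D(302,290)),
"lg1":(s(254,63),D(290,540)),"lg2":(s(108,174),D(567,522)),"lg3":(s(20,120),D(477,438))}
# side corner ordering for long tray resolved by residual
for k,v in P.items():
    X,r=tri(*v);print(k,X,round(r,4),end="; ")
    print(*[plane(*q,X[2])[:2] for q in v])
print("lg scene",[plane(*s(*q),.014)[:2] for q in((154,22),(254,63),(108,174),(20,120))])
print("lg side",[plane(*D(*q),.014)[:2] for q in((477,438),(567,522),(290,540))])
print("stamp base scene",[plane(*s(*q),.018)[:2] for q in((150,206),(202,219),(189,236),(136,228))])
print("stamp base side",[plane(*d(*q),.018)[:2] for q in((447,350),(536,383),(503,424),(413,388))])
print("parcel/can/mug",plane(*s(-30,120),.07),plane(*s(482,440),.115),plane(*s(131,318),.09),plane(*d(599,92),.09))
E
```

```text
tape top [0.4584 0.0726 0.0445] 0.0014; [0.4567 0.0729] [0.4592 0.0711]
labels top [0.6036 0.1275 0.0727] 0.0014; [0.6021 0.1279] [0.6044 0.1261]
stamp apex [ 0.6163 -0.1267  0.0858] 0.0018; [ 0.6146 -0.1258] [ 0.6176 -0.128 ]
nose tip [ 0.4839 -0.0777  0.0078] 0.0027; [ 0.4811 -0.0769] [ 0.4858 -0.0799]
handle end top [ 0.3653 -0.094   0.0196] 0.0017; [ 0.3673 -0.0942] [ 0.3642 -0.0924]
carton back [ 0.5589 -0.0017  0.063 ] 0.0049; [ 0.5641 -0.0033] [0.5558 0.0027]
carton right [0.5557 0.0036 0.0301] 0.0145; [0.5408 0.0086] [ 0.565  -0.0094]
carton L [ 0.6341 -0.0217  0.0643] 0.0118; [ 0.6454 -0.0266] [ 0.6259 -0.0124]
carton front [ 0.6348 -0.0193  0.0307] 0.0102; [ 0.6253 -0.0147] [ 0.6418 -0.0273]
carton low [ 0.634  -0.009  -0.0241] 0.0169; [ 0.6186 -0.0011] [ 0.6457 -0.0219]
sq1 [0.3377 0.2527 0.0077] 0.0028; [0.3339 0.2531] [0.3394 0.2489]
sq2 [0.373  0.4379 0.0122] 0.0018; [0.3755 0.4375] [0.372  0.4408]
sq3 [0.5583 0.4025 0.006 ] 0.0008; [0.5574 0.4028] [0.5587 0.4015]
sq4 [ 0.5174  0.212  -0.0014] 0.0016; [0.5156 0.2124] [0.5183 0.2102]
lg1 [ 0.3335 -0.2812  0.0047] 0.0024; [ 0.3309 -0.2807] [ 0.3353 -0.283 ]
lg2 [ 0.6024 -0.3371 -0.0434] 0.0613; [ 0.5618 -0.2901] [ 0.6516 -0.3745]
lg3 [ 0.6084 -0.3066  0.0525] 0.0416; [ 0.6417 -0.3315] [ 0.5734 -0.2842]
lg scene [array([ 0.3618, -0.4268]), array([ 0.3412, -0.2706]), array([ 0.6074, -0.2305]), array([ 0.6113, -0.3781])]
lg side [array([ 0.5957, -0.2536]), array([ 0.6164, -0.4053]), array([ 0.3341, -0.2898])]
stamp base scene [array([ 0.6158, -0.1537]), array([ 0.5928, -0.0996]), array([ 0.6207, -0.0896]), array([ 0.6497, -0.1376])]
stamp base side [array([ 0.6155, -0.1004]), array([ 0.6459, -0.1483]), array([ 0.6119, -0.1694]), array([ 0.5823, -0.121 ])]
parcel/can/mug [ 0.6924 -0.3483  0.07  ] [0.7061 0.3289 0.115 ] [0.787  0.0168 0.09  ] [0.7849 0.007  0.09  ]
```

```bash
cat > plan.py <<'E'
from cam import *
from scipy.spatial.transform import Rotation as Ro
from workcell import telemetry, capture, job
def go(x,y,z,yaw,note=""):
    """grasp-point target; yaw = world angle (deg) of closing axis, nearest half-turn. prints slide, delta_rot"""
    o=telemetry.get_obs();R=np.array(o["orientation"]);p=np.array(o["eef_pos"])
    cur=np.degrees(np.arctan2(R[1,1],R[0,1]));yaw=yaw+180*round((cur-yaw)/180)
    a=np.radians(yaw);ty=np.array([np.cos(a),np.sin(a),0]);tz=np.array([0,0,-1.]);G=np.column_stack([np.cross(ty,tz),ty,tz])
    print(note,"t",round(o["clock"],1),"gp",p+.155*R[:,2],"yaw",round(cur,1),"slide",R.T@(np.array([x,y,z+.155])-p),"rot",Ro.from_matrix(R.T@G).as_rotvec(degrees=True).round(2))
E
python3 - <<'E'
from cam import *
A=np.load("scene0.npz");B=np.load("side0.npz")
s=lambda x,y:(A,150+x/2.9,112+y/2.9); d=lambda x,y:(B,165+x/4,145+y/4); D=lambda x,y:(B,x/1.5625,y/1.5625)
print("carton scene",*[plane(*s(*q),.0465)[:2] for q in((214,241),(290,214),(314,234),(238,263))])
print("carton side",*[plane(*d(*q),.0465)[:2] for q in((277,222),(393,203),(427,254),(301,273))])
for k,v in {"lg1":(s(254,63),D(290,540)),"lg2":(s(108,174),D(477,438)),"lg3":(s(20,120),D(567,522))}.items(): print(k,*tri(*v))
print("stamp base scene",*[plane(*s(*q),.0145)[:2] for q in((150,206),(202,219),(189,236),(136,228))])
print("stamp base side",*[plane(*d(*q),.0145)[:2] for q in((447,350),(536,383),(503,424),(413,388))])
from plan import go
go(.458,.0725,.20,68,"tape")
E
```

```text
carton scene [ 0.6312 -0.0417] [ 0.5493 -0.0168] [0.5554 0.0213] [ 0.6378 -0.0021]
carton side [0.565  0.0249] [0.6382 0.0111] [ 0.6311 -0.0465] [ 0.5562 -0.0298]
lg1 [ 0.3335 -0.2812  0.0047] 0.002376440824407344
lg2 [ 0.6004 -0.2434  0.0029] 0.0022170154245628364
lg3 [ 0.6122 -0.3955  0.0064] 0.010371603751939037
stamp base scene [ 0.613 -0.157] [ 0.59   -0.1027] [ 0.618  -0.0927] [ 0.6471 -0.1408]
stamp base side [ 0.6177 -0.0966] [ 0.6482 -0.1449] [ 0.614  -0.1661] [ 0.5843 -0.1174]
tape t 0.1 gp [0.1969 0.4863 0.2493] yaw 68.0 slide [-0.3973 -0.2857  0.0495] rot [-0.06 -0.01 -0.05]
```

Call:
{"method": "jog_arm", "body": {"plan": [{"slide": [-0.2,-0.143,0.025],"delta_rot": [0,0,0],"claw": 0},{"slide": [-0.2,-0.143,0.025],"delta_rot": [0,0,0],"claw": 0},{"slide": [-0.2,-0.143,0.025],"delta_rot": [0,0,0],"claw": 0},{"slide": [-0.2,-0.143,0.025],"delta_rot": [0,0,0],"claw": 0},{"slide": [-0.2,-0.143,0.025],"delta_rot": [0,0,0],"claw": 0}]}}

```text
clock: 0.65
eef_pos: [0.3293, 0.2771, 0.3795]
orientation: [[-0.927, 0.375, 0.0], [0.375, 0.927, 0.0], [-0.0, 0.0, -1.0]]
wrist_force: [0.8, 1.0, -0.6]
finger_gap: 1.002
grasp_force: 0.0
```

Call:
{"method": "jog_arm", "body": {"plan": [{"slide": [-0.197,-0.143,0.025],"delta_rot": [0,0,0],"claw": 0},{"slide": [-0.197,-0.143,0.025],"delta_rot": [0,0,0],"claw": 0},{"slide": [-0.197,-0.143,0.025],"delta_rot": [0,0,0],"claw": 0},{"slide": [-0.197,-0.143,0.025],"delta_rot": [0,0,0],"claw": 0},{"slide": [-0.197,-0.143,0.025],"delta_rot": [0,0,0],"claw": 0}]}}

```text
clock: 1.15
eef_pos: [0.4585, 0.0702, 0.3545]
orientation: [[-0.927, 0.376, 0.0], [0.376, 0.927, -0.0], [-0.0, 0.0, -1.0]]
wrist_force: [1.0, -0.1, 0.6]
finger_gap: 0.999
grasp_force: 0.0
```

```bash
cat >> plan.py <<'E'
def pic(name,fn):
    import cv2
    c=capture(name);np.savez(fn+".npz",**c);cv2.imwrite(f"pics/{fn}.png",cv2.resize(c["image"],None,fx=1.5625,fy=1.5625,interpolation=cv2.INTER_CUBIC))
E
python3 -c "
from plan import *
go(.458,.0725,.20,68,'tape');pic('wrist','w1')"
```

```text
tape t 1.1 gp [0.4585 0.0702 0.1995] yaw 67.9 slide [ 0.0013  0.0019 -0.0005] rot [ 0.    0.01 -0.09]
```

View pics/w1.png

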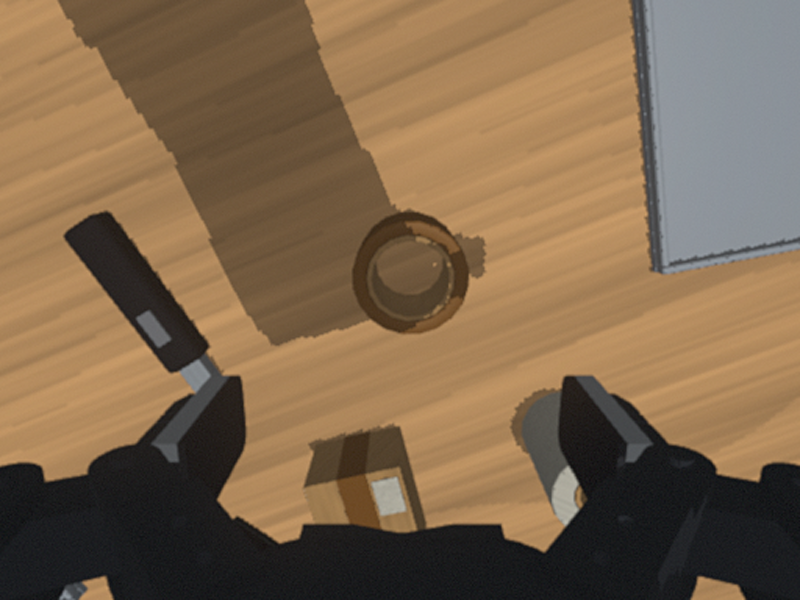

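Wrist view: tape rim centre about (411,275), knife handle end (85,225), nose tip (~212,388), square-tray corner (657,271), carton at (360,480), all agreeing roughly with the estimates.

Run:
```python
from plan import *
W=np.load("w1.npz");A=np.load("scene0.npz");B=np.load("side0.npz")
w=lambda x,y:(W,x/1.5625,y/1.5625)
s=lambda x,y:(A,150+x/2.9,112+y/2.9); d=lambda x,y:(B,165+x/4,145+y/4)
X,r=tri(w(411,274),s(418,213),d(89,231));print("tape tri",X,r,plane(*w(411,274),.048))
print("edges",*[plane(*w(*q),.048)[:2] for q in((354,274),(468,274),(411,333))])
print("knife",*[plane(*w(*q),.02)[:2] for q in((67,236),(107,213),(208,350),(170,371))])
print("sq corner",plane(*w(657,271),.014),"edge",plane(*w(635,0),.014),plane(*w(800,242),.014))
go(.458,.0725,.035,90)
```

```text
tape tri [0.4584 0.0746 0.0441] 0.002266841796127641 [0.4569 0.077  0.048 ]
edges [0.4453 0.0486] [0.4684 0.1055] [0.488  0.0645]
knife [ 0.3665 -0.1019] [ 0.3637 -0.0735] [ 0.4603 -0.0588] [ 0.4638 -0.0872]
sq corner [0.5184 0.2133 0.014 ] edge [0.3706 0.2405 0.014 ] [0.5333 0.2969 0.014 ]
 t 1.2 gp [0.4619 0.0657 0.1989] yaw 67.7 slide [0.0062 0.0048 0.1639] rot [ -0.14   0.16 -22.26]
```

Run:
```python
from plan import *
go(.4575,.0768,.035,68);go(.4575,.0768,.035,68)
```

```text
t 1.2 gp [0.4619 0.0657 0.1989] yaw 67.7 slide [0.0083 0.0086 0.1639] rot [-0.1   0.18 -0.26]
 t 1.2 gp [0.4619 0.0657 0.1989] yaw 67.7 slide [0.0083 0.0086 0.1639] rot [-0.1   0.18 -0.26]
```

Call:
{"method": "jog_arm", "body": {"plan": [{"slide": [0.002,0.0035,0.05],"delta_rot": [0,0,0],"claw": 0},{"slide": [0.002,0.0035,0.09],"delta_rot": [0,0,0],"claw": 0},{"slide": [0.002,0.0035,0.09],"delta_rot": [0,0,0],"claw": 0},{"slide": [0.002,0.0035,0.09],"delta_rot": [0,0,0],"claw": 0}]}}

```text
clock: 1.6
eef_pos: [0.457, 0.0766, 0.2651]
orientation: [[-0.927, 0.375, -0.002], [0.375, 0.927, -0.0], [0.001, -0.001, -1.0]]
wrist_force: [-0.1, 0.2, 0.7]
finger_gap: 1.003
grasp_force: 0.0
```

Run:
```python
from plan import *
go(.4575,.0768,.032,68);pic('wrist','w2')
```

```text
t 1.6 gp [0.4568 0.0766 0.1101] yaw 68.0 slide [-0.0005  0.0004  0.0781] rot [-0.04 -0.08 -0.04]
```

View pics/w2.png

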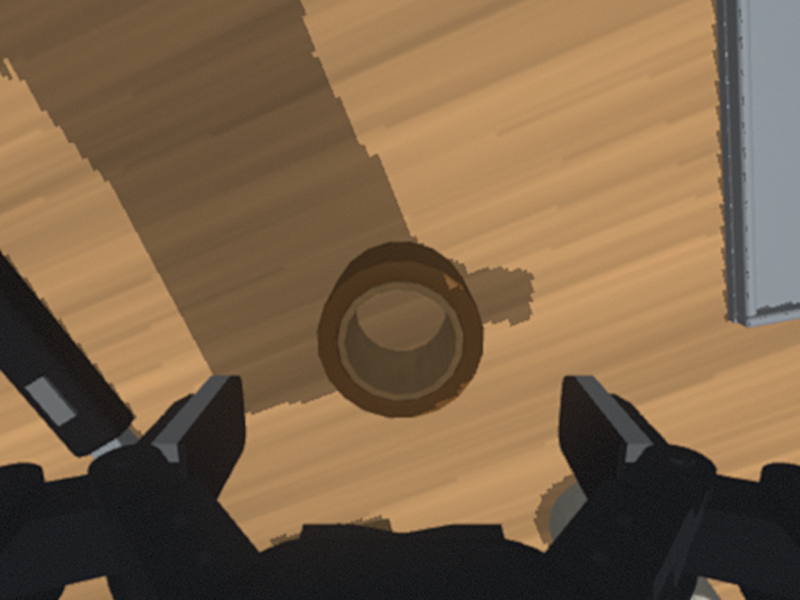

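Tape top rim centred at (401,340), midway between the fingers (242 and 560), so I go straight down and close.

Call:
{"method": "jog_arm", "body": {"plan": [{"slide": [0,0,0.04],"delta_rot": [0,0,0],"claw": 0},{"slide": [0,0,0.078],"delta_rot": [0,0,0],"claw": 0},{"slide": [0,0,0.078],"delta_rot": [0,0,0],"claw": 0},{"slide": [0,0,0.078],"delta_rot": [0,0,0],"claw": 0}]}}

```text
clock: 2.05
eef_pos: [0.4579, 0.0767, 0.1884]
orientation: [[-0.927, 0.375, 0.001], [0.375, 0.927, 0.0], [-0.001, 0.0, -1.0]]
wrist_force: [-0.0, -0.2, 0.7]
finger_gap: 1.001
grasp_force: 0.0
```

Call:
{"method": "jog_arm", "body": {"plan": [{"slide": [0,0,0],"delta_rot": [0,0,0],"claw": 1},{"slide": [0,0,0],"delta_rot": [0,0,0],"claw": 1},{"slide": [0,0,0],"delta_rot": [0,0,0],"claw": 1},{"slide": [0,0,0],"delta_rot": [0,0,0],"claw": 1},{"slide": [0,0,0],"delta_rot": [0,0,0],"claw": 1}]}}

```text
clock: 2.55
eef_pos: [0.4583, 0.0765, 0.1894]
orientation: [[-0.927, 0.375, 0.004], [0.375, 0.927, -0.0], [-0.004, 0.001, -1.0]]
wrist_force: [-3.0, 0.4, 17.2]
finger_gap: 0.73
grasp_force: 61.4
```

Call:
{"method": "jog_arm", "body": {"plan": [{"slide": [0,0,0],"delta_rot": [0,0,0],"claw": 1},{"slide": [0,0,0],"delta_rot": [0,0,0],"claw": 1},{"slide": [0,0,0],"delta_rot": [0,0,0],"claw": 1}]}}

```text
clock: 2.85
eef_pos: [0.4583, 0.0766, 0.1894]
orientation: [[-0.927, 0.375, 0.004], [0.375, 0.927, -0.0], [-0.004, 0.001, -1.0]]
wrist_force: [-3.8, 0.2, 17.8]
finger_gap: 0.738
grasp_force: 61.4
```

Call:
{"method": "jog_arm", "body": {"plan": [{"slide": [0,0,-0.04],"delta_rot": [0,0,0],"claw": 1},{"slide": [0,0,-0.08],"delta_rot": [0,0,0],"claw": 1},{"slide": [0,0,-0.12],"delta_rot": [0,0,0],"claw": 1},{"slide": [0,0,-0.15],"delta_rot": [0,0,0],"claw": 1},{"slide": [0,0,-0.15],"delta_rot": [0,0,0],"claw": 1}]}}

```text
clock: 3.35
eef_pos: [0.4586, 0.0766, 0.3421]
orientation: [[-0.927, 0.375, 0.009], [0.375, 0.927, 0.0], [-0.008, 0.004, -1.0]]
wrist_force: [0.4, -0.3, -1.5]
finger_gap: 0.734
grasp_force: 66.8
```

Call:
{"method": "jog_arm", "body": {"plan": [{"slide": [-0.01,-0.04,0],"delta_rot": [0,0,0],"claw": 1},{"slide": [-0.02,-0.08,0],"delta_rot": [0,0,0],"claw": 1},{"slide": [-0.03,-0.12,0],"delta_rot": [0,0,0],"claw": 1},{"slide": [-0.04,-0.16,0],"delta_rot": [0,0,0],"claw": 1},{"slide": [-0.046,-0.195,0],"delta_rot": [0,0,0],"claw": 1}]}}

```text
clock: 3.85
eef_pos: [0.4261, -0.1233, 0.3373]
orientation: [[-0.927, 0.376, 0.001], [0.376, 0.927, -0.001], [-0.001, -0.0, -1.0]]
wrist_force: [0.6, -0.2, -1.8]
finger_gap: 0.73
grasp_force: 66.8
```

Call:
{"method": "jog_arm", "body": {"plan": [{"slide": [-0.01,-0.04,0],"delta_rot": [0,0,-6],"claw": 1},{"slide": [-0.02,-0.08,0],"delta_rot": [0,0,-12],"claw": 1},{"slide": [-0.03,-0.12,0],"delta_rot": [0,0,-18],"claw": 1},{"slide": [-0.04,-0.16,0],"delta_rot": [0,0,-24],"claw": 1},{"slide": [-0.046,-0.195,0],"delta_rot": [0,0,-29.5],"claw": 1}]}}

```text
clock: 4.35
eef_pos: [0.3955, -0.3215, 0.3372]
orientation: [[-0.991, -0.133, 0.001], [-0.133, 0.991, -0.001], [-0.001, -0.001, -1.0]]
wrist_force: [1.6, -0.1, -1.9]
finger_gap: 0.737
grasp_force: 66.8
```

Call:
{"method": "jog_arm", "body": {"plan": [{"slide": [0,0,0],"delta_rot": [0,0,0],"claw": 1},{"slide": [0,0,0],"delta_rot": [0,0,0],"claw": 1},{"slide": [0,0,0],"delta_rot": [0,0,0],"claw": 1}]}}

```text
clock: 4.65
eef_pos: [0.3959, -0.3187, 0.3368]
orientation: [[-0.992, -0.129, -0.0], [-0.129, 0.992, 0.001], [0.0, 0.001, -1.0]]
wrist_force: [0.6, 0.3, -1.6]
finger_gap: 0.736
grasp_force: 66.8
```

Run:
```python
from plan import *
go(.397,-.320,.04,97.5);pic('wrist','w3')
```

```text
t 4.7 gp [ 0.3959 -0.3186  0.1818] yaw 97.4 slide [-0.0009 -0.0015  0.1418] rot [ 0.03 -0.   -0.07]
```

View pics/w3.png

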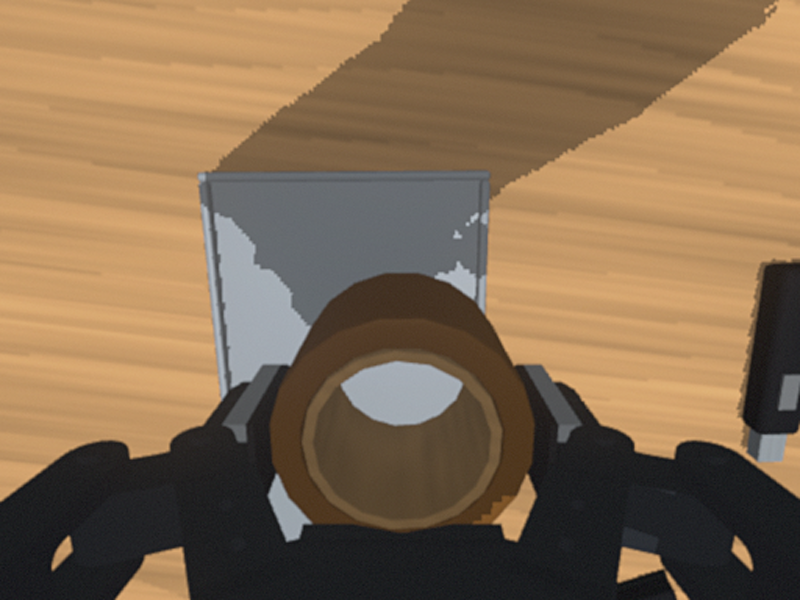

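Tray end corners at (202,176) and (490,173), left outer edge through (221,395), right outer edge through (484,310); tape is held level, centred at (402,440).

Run:
```python
from plan import *
W=np.load("w3.npz");w=lambda x,y:(W,x/1.5625,y/1.5625)
a,b,c,d=[plane(*w(*q),.014)[:2] for q in((201,174),(490,171),(221,395),(486,310))]
an=lambda v:np.degrees(np.arctan2(v[1],v[0]))
print(a,b,np.linalg.norm(a-b),an(b-a),an(c-a),an(d-b))
yaw=np.radians(an(b-a)-90);ux=np.array([np.cos(yaw),np.sin(yaw)]);uy=np.array([-ux[1],ux[0]]);C=(a+b)/2+.135*ux
print("centre",C,np.degrees(yaw));f=lambda x,y:C+x*ux+y*uy
print("tape",f(-.078,.03),"knife",f(0,-.042),"carton",f(.065,.028))
print("knife",*[plane(*w(*q),.02)[:2] for q in((764,263),(747,424))],plane(*w(765,460),.018))
go(*f(-.078,.03),.04,np.degrees(yaw)+90)
```

```text
[ 0.3546 -0.4332] [ 0.3327 -0.2779] 0.15690331087470716 97.99868176019143 7.044196989469813 8.245823368390703
centre [ 0.4773 -0.3368] 7.998681760191431
tape [ 0.3959 -0.3179] knife [ 0.4832 -0.3784] carton [ 0.5378 -0.3   ]
knife [ 0.3621 -0.1191] [ 0.4595 -0.0988] [ 0.4831 -0.0786  0.018 ]
 t 4.7 gp [ 0.3961 -0.3185  0.1818] yaw 97.5 slide [0.0001 0.0006 0.1418] rot [ 0.02  0.   -0.53]
```

Call:
{"method": "jog_arm", "body": {"plan": [{"slide": [0,0,0.04],"delta_rot": [0,0,0],"claw": 1},{"slide": [0,0,0.08],"delta_rot": [0,0,0],"claw": 1},{"slide": [0,0,0.12],"delta_rot": [0,0,0],"claw": 1},{"slide": [0,0,0.138],"delta_rot": [0,0,0],"claw": 1},{"slide": [0,0,0.142],"delta_rot": [0,0,0],"claw": 1}]}}

```text
clock: 5.2
eef_pos: [0.3955, -0.3173, 0.194]
orientation: [[-0.991, -0.131, -0.003], [-0.131, 0.991, 0.004], [0.002, 0.004, -1.0]]
wrist_force: [-11.2, 11.0, 50.5]
finger_gap: 0.728
grasp_force: 71.1
```

Call:
{"method": "jog_arm", "body": {"plan": [{"slide": [0,0,0],"delta_rot": [0,0,0],"claw": 1},{"slide": [0,0,0],"delta_rot": [0,0,0],"claw": 1},{"slide": [0,0,0],"delta_rot": [0,0,0],"claw": 1}]}}

```text
clock: 5.5
eef_pos: [0.3964, -0.3191, 0.1951]
orientation: [[-0.991, -0.13, 0.0], [-0.13, 0.991, -0.0], [-0.0, -0.001, -1.0]]
wrist_force: [-0.4, 0.1, -0.7]
finger_gap: 0.736
grasp_force: 65.6
```

Call:
{"method": "jog_arm", "body": {"plan": [{"slide": [0,0,0],"delta_rot": [0,0,0],"claw": 0},{"slide": [0,0,0],"delta_rot": [0,0,0],"claw": 0},{"slide": [0,0,0],"delta_rot": [0,0,0],"claw": 0},{"slide": [0,0,0],"delta_rot": [0,0,0],"claw": 0}]}}

```text
clock: 5.9
eef_pos: [0.396, -0.3196, 0.1948]
orientation: [[-0.992, -0.13, 0.0], [-0.13, 0.992, -0.0], [-0.0, -0.0, -1.0]]
wrist_force: [-0.6, -0.5, 0.3]
finger_gap: 0.998
grasp_force: 0.0
```

Call:
{"method": "jog_arm", "body": {"plan": [{"slide": [0,0,-0.04],"delta_rot": [0,0,0],"claw": 0},{"slide": [0,0,-0.08],"delta_rot": [0,0,0],"claw": 0},{"slide": [0,0,-0.11],"delta_rot": [0,0,0],"claw": 0}]}}

```text
clock: 6.2
eef_pos: [0.3961, -0.3197, 0.3068]
orientation: [[-0.992, -0.13, 0.001], [-0.13, 0.992, -0.001], [-0.001, -0.001, -1.0]]
wrist_force: [0.4, 0.1, 0.0]
finger_gap: 0.999
grasp_force: 0.0
```

Run:
```python
from plan import *
go(.425,-.085,.15,98,'knife hover')
```

```text
knife hover t 6.2 gp [ 0.3963 -0.3198  0.1518] yaw 97.4 slide [-0.0591  0.229   0.0016] rot [-0.06  0.04 -0.55]
```

Call:
{"method": "jog_arm", "body": {"plan": [{"slide": [-0.012,0.045,0],"delta_rot": [0,0,0],"claw": 0},{"slide": [-0.022,0.09,0],"delta_rot": [0,0,0],"claw": 0},{"slide": [-0.033,0.135,0],"delta_rot": [0,0,0],"claw": 0},{"slide": [-0.044,0.18,0],"delta_rot": [0,0,0],"claw": 0},{"slide": [-0.05,0.225,0],"delta_rot": [0,0,-1],"claw": 0}]}}

```text
clock: 6.7
eef_pos: [0.4165, -0.0883, 0.3049]
orientation: [[-0.989, -0.147, 0.001], [-0.147, 0.989, -0.0], [-0.001, -0.0, -1.0]]
wrist_force: [1.0, -0.1, -0.3]
finger_gap: 1.0
grasp_force: 0.0
```

Call:
{"method": "jog_arm", "body": {"plan": [{"slide": [0,0.006,0.03],"delta_rot": [0,0,0],"claw": 0},{"slide": [0,0.006,0.04],"delta_rot": [0,0,0],"claw": 0},{"slide": [0,0.006,0.04],"delta_rot": [0,0,0],"claw": 0},{"slide": [0,0.006,0.04],"delta_rot": [0,0,0],"claw": 0}]}}

```text
clock: 7.1
eef_pos: [0.4158, -0.085, 0.2651]
orientation: [[-0.989, -0.146, -0.0], [-0.146, 0.989, -0.0], [0.0, -0.0, -1.0]]
wrist_force: [0.5, 0.4, -0.6]
finger_gap: 0.998
grasp_force: 0.0
```

Run:
```python
from plan import *
go(.415,-.082,.012,98.5,'knife');pic('wrist','w4')
```

```text
knife t 7.1 gp [ 0.4158 -0.085   0.1101] yaw 98.4 slide [0.0004 0.0031 0.0981] rot [-0.01 -0.   -0.13]
```

View pics/w4.png

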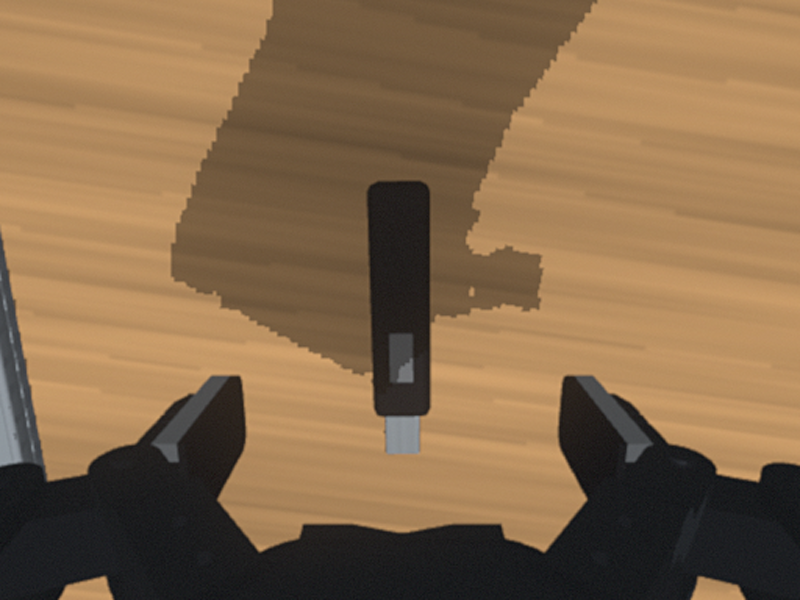

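Knife is centred between the fingers (x≈401) and nearly aligned: handle from row 182 to 415, nose tip at (403,453).

Run:
```python
from plan import *
W=np.load("w4.npz");w=lambda x,y:(W,x/1.5625,y/1.5625)
a,b,t=[plane(*w(*q),z) for q,z in(((398.5,184),.02),((402.5,415),.02),((403,453),.012))]
print(a,b,t,np.linalg.norm(b-a),np.degrees(np.arctan2((b-a)[1],(b-a)[0])));m=(a+b)/2;go(m[0],m[1],.012,97)
```

```text
[ 0.362  -0.0937  0.02  ] [ 0.4628 -0.0772  0.02  ] [ 0.4867 -0.0734  0.012 ] 0.10207056807076105 9.295827372842755
 t 7.2 gp [ 0.4161 -0.0851  0.1103] yaw 98.4 slide [0.0036 0.0002 0.0983] rot [-0.03  0.03  1.36]
```

Call:
{"method": "jog_arm", "body": {"plan": [{"slide": [0.003,0,0.04],"delta_rot": [0,0,-0.6],"claw": 0},{"slide": [0.003,0,0.07],"delta_rot": [0,0,-0.6],"claw": 0},{"slide": [0.003,0,0.087],"delta_rot": [0,0,-0.6],"claw": 0},{"slide": [0.003,0,0.087],"delta_rot": [0,0,-0.6],"claw": 0},{"slide": [0.003,0,0.087],"delta_rot": [0,0,-0.6],"claw": 0.4}]}}

```text
clock: 7.65
eef_pos: [0.413, -0.0852, 0.1784]
orientation: [[-0.988, -0.156, 0.0], [-0.156, 0.988, -0.0], [-0.0, -0.0, -1.0]]
wrist_force: [-0.0, -0.5, 0.7]
finger_gap: 0.858
grasp_force: 0.0
```

Call:
{"method": "jog_arm", "body": {"plan": [{"slide": [0,0,0],"delta_rot": [0,0,0],"claw": 1},{"slide": [0,0,0],"delta_rot": [0,0,0],"claw": 1},{"slide": [0,0,0],"delta_rot": [0,0,0],"claw": 1},{"slide": [0,0,0],"delta_rot": [0,0,0],"claw": 1},{"slide": [0,0,0],"delta_rot": [0,0,0],"claw": 1}]}}

```text
clock: 8.15
eef_pos: [0.413, -0.0846, 0.1787]
orientation: [[-0.988, -0.157, 0.001], [-0.157, 0.988, -0.001], [-0.001, -0.001, -1.0]]
wrist_force: [-1.7, 0.5, 11.8]
finger_gap: 0.291
grasp_force: 59.0
```

Call:
{"method": "jog_arm", "body": {"plan": [{"slide": [0,0,0],"delta_rot": [0,0,0],"claw": 1},{"slide": [0,0,0],"delta_rot": [0,0,0],"claw": 1},{"slide": [0,0,0],"delta_rot": [0,0,0],"claw": 1},{"slide": [0,0,0],"delta_rot": [0,0,0],"claw": 1},{"slide": [0,0,0],"delta_rot": [0,0,0],"claw": 1}]}}

```text
clock: 8.65
eef_pos: [0.413, -0.0846, 0.1786]
orientation: [[-0.988, -0.157, 0.001], [-0.157, 0.988, -0.001], [-0.001, -0.001, -1.0]]
wrist_force: [-2.1, 0.5, 11.6]
finger_gap: 0.286
grasp_force: 59.0
```

Call:
{"method": "jog_arm", "body": {"plan": [{"slide": [0,0,-0.03],"delta_rot": [0,0,0],"claw": 1},{"slide": [0,0,-0.06],"delta_rot": [0,0,0],"claw": 1},{"slide": [0,0,-0.09],"delta_rot": [0,0,0],"claw": 1},{"slide": [0,0,-0.12],"delta_rot": [0,0,0],"claw": 1},{"slide": [0,0,-0.13],"delta_rot": [0,0,0],"claw": 1}]}}

```text
clock: 9.15
eef_pos: [0.4133, -0.0846, 0.3104]
orientation: [[-0.988, -0.158, 0.004], [-0.158, 0.988, -0.002], [-0.004, -0.002, -1.0]]
wrist_force: [-0.1, -0.4, -1.0]
finger_gap: 0.285
grasp_force: 60.2
```

Call:
{"method": "jog_arm", "body": {"plan": [{"slide": [-0.001,-0.03,0],"delta_rot": [0,0,0],"claw": 1},{"slide": [-0.002,-0.06,0],"delta_rot": [0,0,0],"claw": 1},{"slide": [-0.004,-0.09,0],"delta_rot": [0,0,0],"claw": 1},{"slide": [-0.005,-0.12,0],"delta_rot": [0,0,0],"claw": 1},{"slide": [-0.006,-0.15,0],"delta_rot": [0,0,1.2],"claw": 1}]}}

```text
clock: 9.65
eef_pos: [0.4419, -0.2327, 0.3069]
orientation: [[-0.991, -0.137, -0.001], [-0.137, 0.991, 0.001], [0.001, 0.001, -1.0]]
wrist_force: [0.7, -0.1, 0.3]
finger_gap: 0.283
grasp_force: 60.1
```

Call:
{"method": "jog_arm", "body": {"plan": [{"slide": [-0.001,-0.03,0],"delta_rot": [0,0,0],"claw": 1},{"slide": [-0.002,-0.06,0],"delta_rot": [0,0,0],"claw": 1},{"slide": [-0.004,-0.09,0],"delta_rot": [0,0,0],"claw": 1},{"slide": [-0.005,-0.12,0],"delta_rot": [0,0,0],"claw": 1},{"slide": [-0.006,-0.146,0],"delta_rot": [0,0,0],"claw": 1}]}}

```text
clock: 10.15
eef_pos: [0.4679, -0.3767, 0.3066]
orientation: [[-0.991, -0.136, -0.001], [-0.136, 0.991, 0.001], [0.001, 0.001, -1.0]]
wrist_force: [0.7, -0.5, -0.4]
finger_gap: 0.285
grasp_force: 60.1
```

Call:
{"method": "jog_arm", "body": {"plan": [{"slide": [0,0,0],"delta_rot": [0,0,0],"claw": 1},{"slide": [0,0,0],"delta_rot": [0,0,0],"claw": 1},{"slide": [0,0,0],"delta_rot": [0,0,0],"claw": 1}]}}

```text
clock: 10.45
eef_pos: [0.4677, -0.3745, 0.3071]
orientation: [[-0.991, -0.137, -0.001], [-0.137, 0.991, 0.001], [0.001, 0.001, -1.0]]
wrist_force: [-0.1, 0.2, -1.0]
finger_gap: 0.288
grasp_force: 60.1
```

Run:
```python
from plan import *
go(.471,-.375,.0295,97.8);pic('wrist','w5');print(telemetry.get_obs()['finger_gap'])
```

```text
t 10.4 gp [ 0.4676 -0.3743  0.1521] yaw 97.9 slide [-0.0033 -0.0011  0.1226] rot [ 0.08 -0.04  0.08]
0.28915793191335215
```

View pics/w5.png

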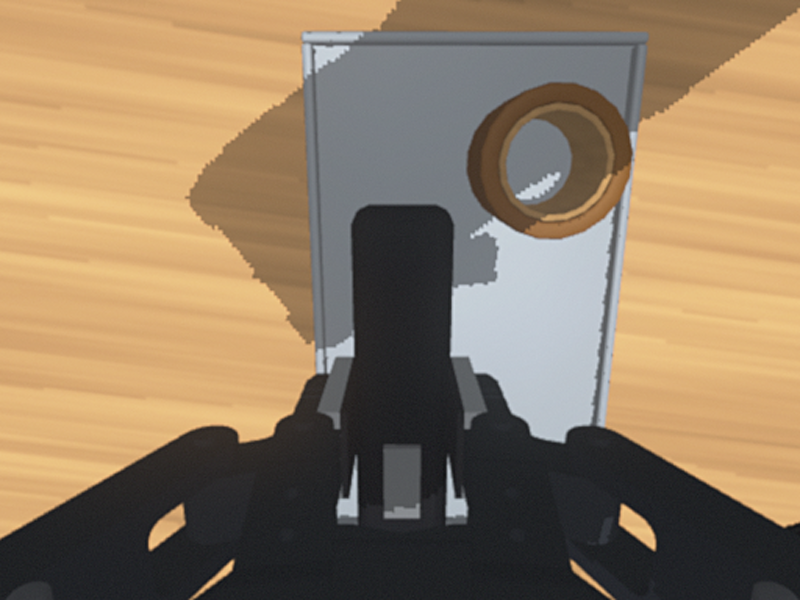

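Tape lies flat in the tray (rim centre ≈(557,162)) and the knife is held straight along the tray at (402,300). Lowering it gently, then releasing with a half-open gripper.

Call:
{"method": "jog_arm", "body": {"plan": [{"slide": [-0.003,-0.001,0.03],"delta_rot": [0,0,0],"claw": 1},{"slide": [-0.003,-0.001,0.06],"delta_rot": [0,0,0],"claw": 1},{"slide": [-0.003,-0.001,0.085],"delta_rot": [0,0,0],"claw": 1},{"slide": [-0.003,-0.001,0.105],"delta_rot": [0,0,0],"claw": 1},{"slide": [-0.003,-0.001,0.113],"delta_rot": [0,0,0],"claw": 1}]}}

```text
clock: 11.0
eef_pos: [0.4705, -0.3746, 0.1929]
orientation: [[-0.99, -0.138, -0.002], [-0.138, 0.99, 0.002], [0.002, 0.002, -1.0]]
wrist_force: [-0.6, 0.8, -1.5]
finger_gap: 0.288
grasp_force: 60.2
```

Call:
{"method": "jog_arm", "body": {"plan": [{"slide": [0,0,0.003],"delta_rot": [0,0,0],"claw": 1},{"slide": [0,0,0.006],"delta_rot": [0,0,0],"claw": 1},{"slide": [0,0,0.009],"delta_rot": [0,0,0],"claw": 1},{"slide": [0,0,0.009],"delta_rot": [0,0,0],"claw": 1},{"slide": [0,0,0.009],"delta_rot": [0,0,0],"claw": 1}]}}

```text
clock: 11.5
eef_pos: [0.4712, -0.3761, 0.1862]
orientation: [[-0.991, -0.137, 0.001], [-0.137, 0.991, -0.001], [-0.0, -0.001, -1.0]]
wrist_force: [-1.2, -0.4, -0.1]
finger_gap: 0.287
grasp_force: 60.2
```

Call:
{"method": "jog_arm", "body": {"plan": [{"slide": [0,0,0],"delta_rot": [0,0,0],"claw": 0.5},{"slide": [0,0,0],"delta_rot": [0,0,0],"claw": 0.5},{"slide": [0,0,0],"delta_rot": [0,0,0],"claw": 0.5}]}}

```text
clock: 11.8
eef_pos: [0.4712, -0.3761, 0.1859]
orientation: [[-0.991, -0.137, 0.0], [-0.137, 0.991, -0.0], [-0.0, -0.0, -1.0]]
wrist_force: [-0.5, -0.8, 0.7]
finger_gap: 0.501
grasp_force: 0.0
```

Call:
{"method": "jog_arm", "body": {"plan": [{"slide": [0,0,-0.03],"delta_rot": [0,0,0],"claw": 0.5},{"slide": [0,0,-0.06],"delta_rot": [0,0,0],"claw": 0.5},{"slide": [0,0,-0.1],"delta_rot": [0,0,0],"claw": 0},{"slide": [0,0,-0.15],"delta_rot": [0,0,0],"claw": 0},{"slide": [0,0,-0.15],"delta_rot": [0,0,0],"claw": 0}]}}

```text
clock: 12.3
eef_pos: [0.4725, -0.3774, 0.3426]
orientation: [[-0.991, -0.137, 0.008], [-0.137, 0.991, -0.008], [-0.006, -0.009, -1.0]]
wrist_force: [0.9, -1.4, 0.3]
finger_gap: 0.979
grasp_force: 0.0
```

Run:
```python
from plan import *
go(.597,-.010,.15,77,'carton')
```

```text
carton t 12.3 gp [ 0.4737 -0.3786  0.1876] yaw 97.9 slide [-0.1733  0.3473  0.0357] rot [-0.42  0.45 20.86]
```

Call:
{"method": "jog_arm", "body": {"plan": [{"slide": [-0.02,0.04,0],"delta_rot": [0,0,0],"claw": 0},{"slide": [-0.04,0.08,0],"delta_rot": [0,0,0],"claw": 0},{"slide": [-0.06,0.12,0],"delta_rot": [0,0,0],"claw": 0},{"slide": [-0.08,0.16,0],"delta_rot": [0,0,0],"claw": 0},{"slide": [-0.09,0.185,0],"delta_rot": [0,0,0],"claw": 0}]}}

```text
clock: 12.8
eef_pos: [0.5356, -0.1777, 0.3355]
orientation: [[-0.99, -0.138, 0.0], [-0.138, 0.99, 0.001], [-0.0, 0.0, -1.0]]
wrist_force: [-0.2, -0.4, 0.4]
finger_gap: 1.003
grasp_force: 0.0
```

Call:
{"method": "jog_arm", "body": {"plan": [{"slide": [-0.02,0.04,0],"delta_rot": [0,0,5],"claw": 0},{"slide": [-0.04,0.08,0],"delta_rot": [0,0,10],"claw": 0},{"slide": [-0.06,0.12,0],"delta_rot": [0,0,15],"claw": 0},{"slide": [-0.085,0.16,0.01],"delta_rot": [0,0,21],"claw": 0},{"slide": [-0.085,0.16,0.02],"delta_rot": [0,0,21],"claw": 0}]}}

```text
clock: 13.3
eef_pos: [0.5987, -0.0056, 0.3154]
orientation: [[-0.974, 0.227, 0.002], [0.227, 0.974, 0.001], [-0.002, 0.002, -1.0]]
wrist_force: [0.2, 0.5, -0.4]
finger_gap: 1.003
grasp_force: 0.0
```

Call:
{"method": "jog_arm", "body": {"plan": [{"slide": [0,0,0],"delta_rot": [0,0,0],"claw": 0},{"slide": [0,0,0],"delta_rot": [0,0,0],"claw": 0}]}}

```text
clock: 13.5
eef_pos: [0.597, -0.0109, 0.3155]
orientation: [[-0.974, 0.227, -0.001], [0.227, 0.974, -0.0], [0.001, -0.0, -1.0]]
wrist_force: [0.3, 0.4, -0.3]
finger_gap: 1.001
grasp_force: 0.0
```

Run:
```python
from plan import *
go(.597,-.010,.034,77,'carton');pic('wrist','w6')
```

```text
carton t 13.5 gp [ 0.5968 -0.0109  0.1605] yaw 76.9 slide [0.0001 0.0009 0.1265] rot [-0.02 -0.05 -0.12]
```

View pics/w6.png

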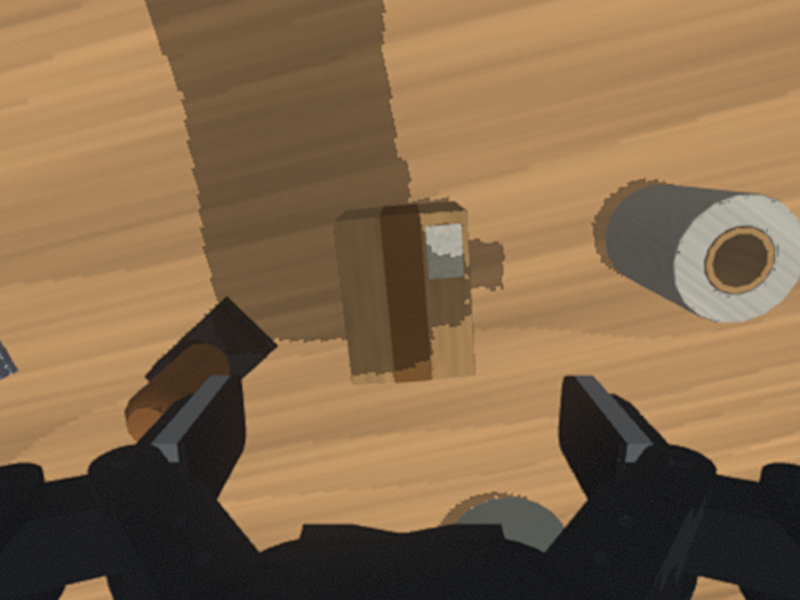

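Carton top corners read (334,219), (467,211), (475,375), (352,384), slightly turned; labels top centre (740,259), stamp base at (215,345).

Run:
```python
from plan import *
W=np.load("w6.npz");w=lambda x,y:(W,x/1.5625,y/1.5625)
q=np.array([plane(*w(*p),.05)[:2] for p in((334,219),(467,211),(475,375),(352,384))]);m=q.mean(0)
an=lambda v:np.degrees(np.arctan2(v[1],v[0]))
print(q,m,[np.linalg.norm(q[i]-q[i-1]) for i in range(4)],an(q[1]-q[0]),an(q[2]-q[3]),an(q[3]-q[0]),an(q[2]-q[1]))
go(*m,.034,an(q[3]-q[0]+q[2]-q[1])+90)
print("labels",plane(*w(740,259),.076),"stamp base corner",plane(*w(227,297),.018),plane(*w(276,346),.018),plane(*w(150,377),.018))
```

```text
[[ 0.5527 -0.0311]
 [ 0.5627  0.0274]
 [ 0.6408  0.0158]
 [ 0.6318 -0.0434]] [ 0.597  -0.0078] [np.float64(0.080057904696109), np.float64(0.059364899054821056), np.float64(0.07892038850965731), np.float64(0.0597814614697527)] 80.28400420563389 81.38190817392469 -8.77603147422001 -8.467973163753495
 t 13.6 gp [ 0.5971 -0.0114  0.1609] yaw 76.8 slide [0.0009 0.0034 0.1269] rot [-0.01 -0.   -4.55]
labels [0.6035 0.1287 0.076 ] stamp base corner [ 0.5821 -0.1015  0.018 ] [ 0.6144 -0.0843  0.018 ] [ 0.616 -0.157  0.018]
```

Call:
{"method": "jog_arm", "body": {"plan": [{"slide": [0.001,0.0034,0.03],"delta_rot": [0,0,-4.5],"claw": 0},{"slide": [0.001,0.0034,0.06],"delta_rot": [0,0,-4.5],"claw": 0},{"slide": [0.001,0.0034,0.09],"delta_rot": [0,0,-4.5],"claw": 0},{"slide": [0.001,0.0034,0.115],"delta_rot": [0,0,-4.5],"claw": 0},{"slide": [0.001,0.0034,0.126],"delta_rot": [0,0,-4.5],"claw": 0}]}}

```text
clock: 14.05
eef_pos: [0.5962, -0.0081, 0.1881]
orientation: [[-0.988, 0.152, -0.002], [0.152, 0.988, 0.0], [0.002, -0.0, -1.0]]
wrist_force: [-0.9, 0.5, -0.5]
finger_gap: 1.001
grasp_force: 0.0
```

Call:
{"method": "jog_arm", "body": {"plan": [{"slide": [0,0,0],"delta_rot": [0,0,0],"claw": 0},{"slide": [0,0,0],"delta_rot": [0,0,0],"claw": 1},{"slide": [0,0,0],"delta_rot": [0,0,0],"claw": 1},{"slide": [0,0,0],"delta_rot": [0,0,0],"claw": 1},{"slide": [0,0,0],"delta_rot": [0,0,0],"claw": 1}]}}

```text
clock: 14.55
eef_pos: [0.5979, -0.0071, 0.1916]
orientation: [[-0.989, 0.15, 0.003], [0.15, 0.989, -0.001], [-0.003, -0.0, -1.0]]
wrist_force: [-1.3, -1.8, 6.4]
finger_gap: 0.693
grasp_force: 65.6
```

Call:
{"method": "jog_arm", "body": {"plan": [{"slide": [0,0,0],"delta_rot": [0,0,0],"claw": 1},{"slide": [0,0,0],"delta_rot": [0,0,0],"claw": 1},{"slide": [0,0,0],"delta_rot": [0,0,0],"claw": 1},{"slide": [0,0,0],"delta_rot": [0,0,0],"claw": 1}]}}

```text
clock: 14.95
eef_pos: [0.5979, -0.0071, 0.1916]
orientation: [[-0.989, 0.15, 0.003], [0.15, 0.989, -0.001], [-0.003, -0.0, -1.0]]
wrist_force: [-1.9, -0.9, 5.6]
finger_gap: 0.693
grasp_force: 65.6
```

Call:
{"method": "jog_arm", "body": {"plan": [{"slide": [0,0,-0.03],"delta_rot": [0,0,0],"claw": 1},{"slide": [0,0,-0.06],"delta_rot": [0,0,0],"claw": 1},{"slide": [0,0,-0.09],"delta_rot": [0,0,0],"claw": 1},{"slide": [0,0,-0.12],"delta_rot": [0,0,0],"claw": 1},{"slide": [0,0,-0.14],"delta_rot": [0,0,0],"claw": 1}]}}

```text
clock: 15.45
eef_pos: [0.5974, -0.0068, 0.3329]
orientation: [[-0.989, 0.15, 0.003], [0.15, 0.989, -0.0], [-0.003, 0.0, -1.0]]
wrist_force: [1.3, -1.0, -2.7]
finger_gap: 0.694
grasp_force: 65.9
```

Call:
{"method": "jog_arm", "body": {"plan": [{"slide": [0.001,-0.03,0],"delta_rot": [0,0,0],"claw": 1},{"slide": [0.002,-0.06,0],"delta_rot": [0,0,0],"claw": 1},{"slide": [0.004,-0.09,0],"delta_rot": [0,0,0],"claw": 1},{"slide": [0.005,-0.12,0],"delta_rot": [0,0,0],"claw": 1},{"slide": [0.006,-0.15,0],"delta_rot": [0,0,0],"claw": 1}]}}

```text
clock: 15.95
eef_pos: [0.5683, -0.1552, 0.3306]
orientation: [[-0.989, 0.15, 0.001], [0.15, 0.989, -0.0], [-0.001, -0.0, -1.0]]
wrist_force: [1.0, 0.5, -2.3]
finger_gap: 0.689
grasp_force: 66.1
```

Call:
{"method": "jog_arm", "body": {"plan": [{"slide": [0.001,-0.03,0],"delta_rot": [0,0,-4],"claw": 1},{"slide": [0.002,-0.06,0],"delta_rot": [0,0,-8],"claw": 1},{"slide": [0.004,-0.09,0],"delta_rot": [0,0,-12],"claw": 1},{"slide": [0.005,-0.12,0],"delta_rot": [0,0,-16.4],"claw": 1},{"slide": [0.0065,-0.1466,0],"delta_rot": [0,0,-16.4],"claw": 1}]}}

```text
clock: 16.45
eef_pos: [0.5398, -0.2995, 0.3306]
orientation: [[-0.991, -0.137, 0.001], [-0.137, 0.991, -0.001], [-0.001, -0.001, -1.0]]
wrist_force: [0.4, -0.3, -3.1]
finger_gap: 0.694
grasp_force: 66.0
```

Call:
{"method": "jog_arm", "body": {"plan": [{"slide": [0,0,0],"delta_rot": [0,0,0],"claw": 1},{"slide": [0,0,0],"delta_rot": [0,0,0],"claw": 1},{"slide": [0,0,0],"delta_rot": [0,0,0],"claw": 1}]}}

```text
clock: 16.75
eef_pos: [0.5402, -0.2974, 0.3301]
orientation: [[-0.991, -0.135, 0.0], [-0.135, 0.991, 0.0], [-0.0, 0.0, -1.0]]
wrist_force: [-0.3, 0.3, -2.1]
finger_gap: 0.691
grasp_force: 66.0
```

Run:
```python
from plan import *
go(.5412,-.2988,.0425,97.8)
W=capture("wrist");import cv2;np.savez("w7.npz",**W);cv2.imwrite("pics/w7.png",cv2.resize(W["image"],None,fx=1.5625,fy=1.5625))
```

```text
t 16.8 gp [ 0.5403 -0.2974  0.1751] yaw 97.8 slide [-0.0007 -0.0015  0.1326] rot [ 0.01  0.01 -0.02]
```

View pics/w7.png

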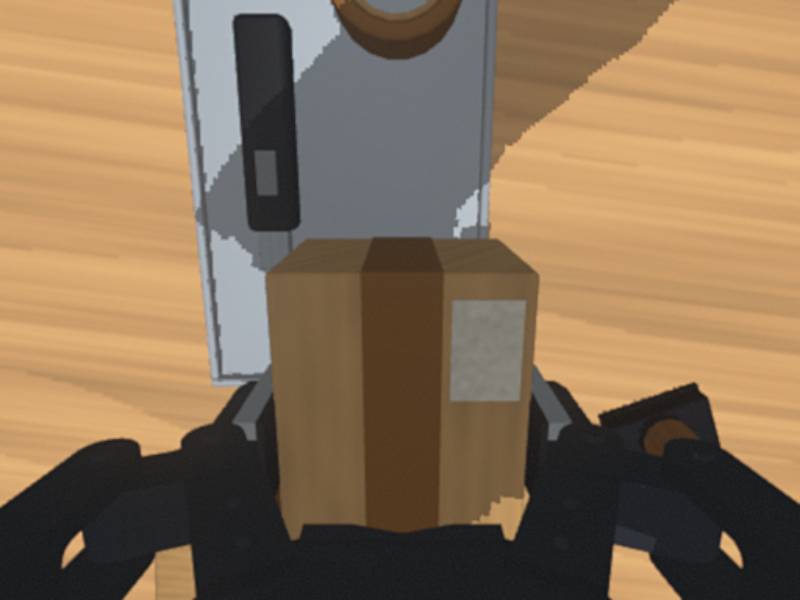

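Knife lies flat in the tray (columns 235–300, rows 15–232), tape is at (398,10), and the carton is held square above the free corner. Lowering it.

Call:
{"method": "jog_arm", "body": {"plan": [{"slide": [-0.001,-0.0015,0.035],"delta_rot": [0,0,0],"claw": 1},{"slide": [-0.001,-0.0015,0.07],"delta_rot": [0,0,0],"claw": 1},{"slide": [-0.001,-0.0015,0.1],"delta_rot": [0,0,0],"claw": 1},{"slide": [-0.001,-0.0015,0.118],"delta_rot": [0,0,0],"claw": 1},{"slide": [-0.001,-0.0015,0.123],"delta_rot": [0,0,0],"claw": 1}]}}

```text
clock: 17.3
eef_pos: [0.5408, -0.298, 0.2047]
orientation: [[-0.991, -0.136, -0.003], [-0.136, 0.991, 0.002], [0.003, 0.003, -1.0]]
wrist_force: [-1.1, 0.3, -2.2]
finger_gap: 0.694
grasp_force: 66.0
```

Call:
{"method": "jog_arm", "body": {"plan": [{"slide": [0,0,0.003],"delta_rot": [0,0,0],"claw": 1},{"slide": [0,0,0.006],"delta_rot": [0,0,0],"claw": 1},{"slide": [0,0,0.009],"delta_rot": [0,0,0],"claw": 1},{"slide": [0,0,0.009],"delta_rot": [0,0,0],"claw": 1},{"slide": [0,0,0.009],"delta_rot": [0,0,0],"claw": 1}]}}

```text
clock: 17.8
eef_pos: [0.5415, -0.2996, 0.1982]
orientation: [[-0.991, -0.135, 0.001], [-0.135, 0.991, -0.0], [-0.0, -0.0, -1.0]]
wrist_force: [-0.0, 0.2, -3.0]
finger_gap: 0.693
grasp_force: 66.0
```

Call:
{"method": "jog_arm", "body": {"plan": [{"slide": [0,0,0],"delta_rot": [0,0,0],"claw": 0.12},{"slide": [0,0,0],"delta_rot": [0,0,0],"claw": 0.12},{"slide": [0,0,0],"delta_rot": [0,0,0],"claw": 0.12}]}}

```text
clock: 18.1
eef_pos: [0.5415, -0.2997, 0.1981]
orientation: [[-0.991, -0.135, 0.001], [-0.135, 0.991, -0.0], [-0.0, -0.0, -1.0]]
wrist_force: [-0.8, 0.3, -0.4]
finger_gap: 0.88
grasp_force: 0.0
```

Call:
{"method": "jog_arm", "body": {"plan": [{"slide": [0,0,-0.03],"delta_rot": [0,0,0],"claw": 0.12},{"slide": [0,0,-0.06],"delta_rot": [0,0,0],"claw": 0.12},{"slide": [0,0,-0.1],"delta_rot": [0,0,0],"claw": 0},{"slide": [0,0,-0.14],"delta_rot": [0,0,0],"claw": 0},{"slide": [0,0,-0.14],"delta_rot": [0,0,0],"claw": 0}]}}

```text
clock: 18.6
eef_pos: [0.5428, -0.3005, 0.3437]
orientation: [[-0.991, -0.135, 0.008], [-0.135, 0.991, -0.006], [-0.007, -0.007, -1.0]]
wrist_force: [0.8, 0.3, -0.6]
finger_gap: 0.999
grasp_force: 0.0
```

Run:
```python
from plan import *
W=np.load("w7.npz");print("tray corner",plane(W,215/1.5625,385/1.5625,.014),"expect",.476+.135*.9907+.08*.1357,-.338+.135*.1357-.08*.9907)
go(.6165,-.1265,.16,98,'stamp')
```

```text
tray corner [ 0.62   -0.3972  0.014 ] expect 0.6206005 -0.3989365
stamp t 18.6 gp [ 0.544  -0.3013  0.1887] yaw 97.8 slide [-0.0963  0.1626  0.0283] rot [-0.37  0.39 -0.24]
```

Call:
{"method": "jog_arm", "body": {"plan": [{"slide": [-0.024,0.04,0],"delta_rot": [0,0,0],"claw": 0},{"slide": [-0.048,0.08,0],"delta_rot": [0,0,0],"claw": 0},{"slide": [-0.072,0.12,0],"delta_rot": [0,0,0],"claw": 0},{"slide": [-0.097,0.163,0.007],"delta_rot": [0,0,0],"claw": 0},{"slide": [-0.097,0.163,0.007],"delta_rot": [0,0,0],"claw": 0}]}}

```text
clock: 19.1
eef_pos: [0.6166, -0.1196, 0.3295]
orientation: [[-0.99, -0.14, -0.001], [-0.14, 0.99, 0.002], [0.0, 0.002, -1.0]]
wrist_force: [-0.6, -0.2, 0.2]
finger_gap: 0.997
grasp_force: 0.0
```

Call:
{"method": "jog_arm", "body": {"plan": [{"slide": [0,0,0],"delta_rot": [0,0,0],"claw": 0},{"slide": [0,0,0],"delta_rot": [0,0,0],"claw": 0}]}}

```text
clock: 19.3
eef_pos: [0.6152, -0.1256, 0.3305]
orientation: [[-0.991, -0.134, -0.0], [-0.134, 0.991, -0.0], [0.0, -0.0, -1.0]]
wrist_force: [0.4, -0.2, 0.4]
finger_gap: 1.001
grasp_force: 0.0
```

Run:
```python
from plan import *
go(.6160,-.125,.06,98,'stamp');pic('wrist','w8')
```

```text
stamp t 19.3 gp [ 0.6152 -0.1257  0.1755] yaw 97.7 slide [-0.0009  0.0005  0.1155] rot [-0.02 -0.03 -0.28]
```

View pics/w8.png

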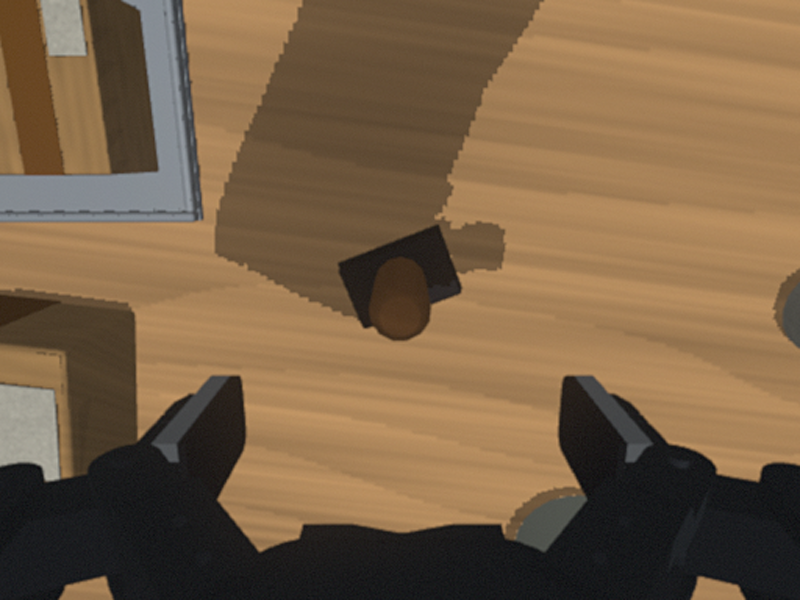

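Carton stands in the tray (upper left); stamp handle top is centred at (400,310) between the fingers; parcel edge is at (65,350) to the left.

Run:
```python
from plan import *
W=np.load("w8.npz");w=lambda x,y:(W,x/1.5625,y/1.5625)
print("handle",plane(*w(400,310),.076),"top low edge",plane(*w(400,339),.074),"parcel",plane(*w(65,350),.07),plane(*w(134,305),.0))
q=[plane(*w(*p),.018)[:2] for p in((340,264),(438,226),(461,292),(365,328))];print(np.mean(q,0),q)
go(*plane(*w(400,310),.076)[:2],.058,98)
```

```text
handle [ 0.6162 -0.1258  0.076 ] top low edge [ 0.6304 -0.1238  0.074 ] parcel [ 0.6582 -0.278   0.07  ] [ 0.6567 -0.2803 -0.    ]
[ 0.615  -0.1256] [array([ 0.6116, -0.1597]), array([ 0.5838, -0.1096]), array([ 0.6183, -0.0914]), array([ 0.6464, -0.1418])]
 t 19.4 gp [ 0.6151 -0.126   0.1756] yaw 97.7 slide [-0.001   0.0001  0.1176] rot [-0.01 -0.01 -0.32]
```

Call:
{"method": "jog_arm", "body": {"plan": [{"slide": [-0.0005,0,0.035],"delta_rot": [0,0,0],"claw": 0},{"slide": [-0.0005,0,0.07],"delta_rot": [0,0,0],"claw": 0},{"slide": [-0.0005,0,0.1],"delta_rot": [0,0,0],"claw": 0},{"slide": [-0.0005,0,0.118],"delta_rot": [0,0,0],"claw": 0},{"slide": [-0.0005,0,0.118],"delta_rot": [0,0,0],"claw": 0}]}}

```text
clock: 19.85
eef_pos: [0.6144, -0.1259, 0.2101]
orientation: [[-0.991, -0.133, -0.004], [-0.133, 0.991, 0.001], [0.004, 0.002, -1.0]]
wrist_force: [-1.4, 0.4, -0.2]
finger_gap: 0.999
grasp_force: 0.0
```

Call:
{"method": "jog_arm", "body": {"plan": [{"slide": [0,0,0],"delta_rot": [0,0,0],"claw": 0.5},{"slide": [0,0,0],"delta_rot": [0,0,0],"claw": 0.6},{"slide": [0,0,0],"delta_rot": [0,0,0],"claw": 1},{"slide": [0,0,0],"delta_rot": [0,0,0],"claw": 1},{"slide": [0,0,0],"delta_rot": [0,0,0],"claw": 1}]}}

```text
clock: 20.35
eef_pos: [0.6164, -0.125, 0.2138]
orientation: [[-0.991, -0.135, 0.002], [-0.135, 0.991, -0.001], [-0.002, -0.001, -1.0]]
wrist_force: [-0.4, -0.1, 5.6]
finger_gap: 0.312
grasp_force: 58.7
```

Call:
{"method": "jog_arm", "body": {"plan": [{"slide": [0,0,0],"delta_rot": [0,0,0],"claw": 1},{"slide": [0,0,0],"delta_rot": [0,0,0],"claw": 1},{"slide": [0,0,0],"delta_rot": [0,0,0],"claw": 1},{"slide": [0,0,0],"delta_rot": [0,0,0],"claw": 1},{"slide": [0,0,0],"delta_rot": [0,0,0],"claw": 1}]}}

```text
clock: 20.85
eef_pos: [0.6164, -0.125, 0.2138]
orientation: [[-0.991, -0.135, 0.002], [-0.135, 0.991, -0.001], [-0.002, -0.001, -1.0]]
wrist_force: [-0.3, -0.7, 5.7]
finger_gap: 0.311
grasp_force: 58.7
```

Run:
```python
from plan import *
c=np.array([.4466,.3263]);a=np.radians(-11.5);t=c+.045*np.array([np.cos(a),np.sin(a)]);print(t)
go(*t,.19,78.5)
```

```text
[0.4907 0.3173]
 t 20.9 gp [ 0.6167 -0.1251  0.0588] yaw 97.8 slide [ 0.0647  0.4551 -0.1317] rot [-0.03  0.1  19.26]
```

Call:
{"method": "jog_arm", "body": {"plan": [{"slide": [0,0,-0.03],"delta_rot": [0,0,0],"claw": 1},{"slide": [0,0,-0.06],"delta_rot": [0,0,0],"claw": 1},{"slide": [0,0,-0.09],"delta_rot": [0,0,0],"claw": 1},{"slide": [0,0,-0.12],"delta_rot": [0,0,0],"claw": 1},{"slide": [0,0,-0.135],"delta_rot": [0,0,0],"claw": 1}]}}

```text
clock: 21.35
eef_pos: [0.6164, -0.1249, 0.3508]
orientation: [[-0.991, -0.135, 0.003], [-0.135, 0.991, -0.001], [-0.003, -0.002, -1.0]]
wrist_force: [-0.5, -0.0, -0.2]
finger_gap: 0.309
grasp_force: 59.2
```

Call:
{"method": "jog_arm", "body": {"plan": [{"slide": [0.005,0.03,0],"delta_rot": [0,0,0],"claw": 1},{"slide": [0.01,0.06,0],"delta_rot": [0,0,0],"claw": 1},{"slide": [0.015,0.09,0],"delta_rot": [0,0,0],"claw": 1},{"slide": [0.02,0.12,0],"delta_rot": [0,0,0],"claw": 1},{"slide": [0.024,0.152,0],"delta_rot": [0,0,0],"claw": 1}]}}

```text
clock: 21.85
eef_pos: [0.5711, 0.0236, 0.3479]
orientation: [[-0.991, -0.135, 0.0], [-0.135, 0.991, -0.0], [-0.0, -0.0, -1.0]]
wrist_force: [0.6, 1.4, -0.1]
finger_gap: 0.31
grasp_force: 59.2
```

Call:
{"method": "jog_arm", "body": {"plan": [{"slide": [0.005,0.03,0],"delta_rot": [0,0,0],"claw": 1},{"slide": [0.01,0.06,0],"delta_rot": [0,0,0],"claw": 1},{"slide": [0.015,0.09,0],"delta_rot": [0,0,0],"claw": 1},{"slide": [0.02,0.12,0],"delta_rot": [0,0,0],"claw": 1},{"slide": [0.024,0.152,0],"delta_rot": [0,0,0],"claw": 1}]}}

```text
clock: 22.35
eef_pos: [0.5268, 0.171, 0.3479]
orientation: [[-0.991, -0.135, 0.0], [-0.135, 0.991, -0.0], [-0.0, -0.0, -1.0]]
wrist_force: [0.8, -0.5, -0.6]
finger_gap: 0.311
grasp_force: 59.2
```

Call:
{"method": "jog_arm", "body": {"plan": [{"slide": [0.005,0.03,0],"delta_rot": [0,0,4],"claw": 1},{"slide": [0.01,0.06,0],"delta_rot": [0,0,8],"claw": 1},{"slide": [0.015,0.09,0],"delta_rot": [0,0,12],"claw": 1},{"slide": [0.02,0.12,0],"delta_rot": [0,0,16],"claw": 1},{"slide": [0.024,0.152,0],"delta_rot": [0,0,19],"claw": 1}]}}

```text
clock: 22.85
eef_pos: [0.4824, 0.3183, 0.3479]
orientation: [[-0.98, 0.198, 0.0], [0.198, 0.98, -0.0], [-0.0, -0.0, -1.0]]
wrist_force: [0.6, -0.4, -0.1]
finger_gap: 0.311
grasp_force: 59.2
```

Call:
{"method": "jog_arm", "body": {"plan": [{"slide": [0,0,0],"delta_rot": [0,0,0],"claw": 1},{"slide": [0,0,0],"delta_rot": [0,0,0],"claw": 1},{"slide": [0,0,0],"delta_rot": [0,0,0],"claw": 1}]}}

```text
clock: 23.15
eef_pos: [0.4833, 0.3166, 0.3477]
orientation: [[-0.981, 0.195, -0.0], [0.195, 0.981, -0.0], [-0.0, -0.0, -1.0]]
wrist_force: [0.2, -0.7, -0.8]
finger_gap: 0.314
grasp_force: 59.3
```

Run:
```python
from plan import *
go(.483,.3173,.0645,79);pic('wrist','w9')
```

```text
t 23.1 gp [0.4833 0.3166 0.1927] yaw 78.8 slide [0.0004 0.0007 0.1282] rot [-0.02  0.   -0.24]
```

View pics/w9.png

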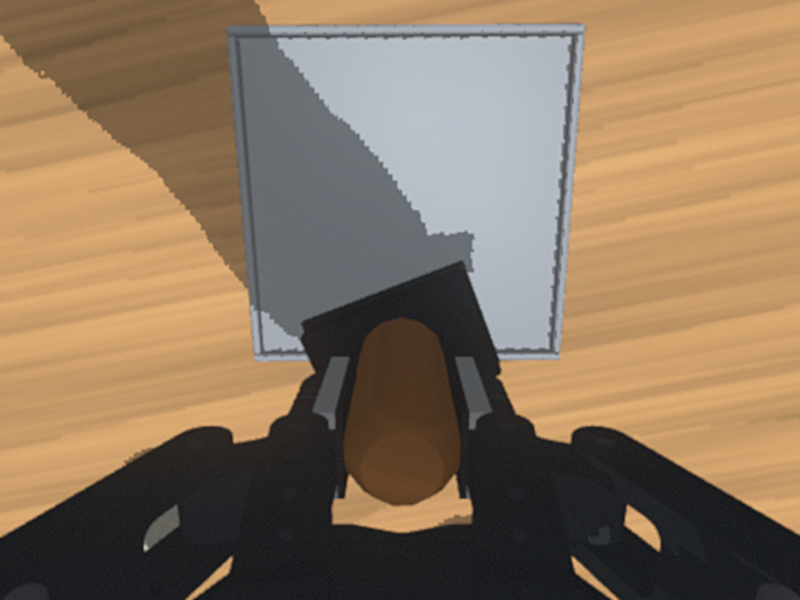

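Square tray corners: (228,26), (583,26), (560,358), (256,359) on the outer rim; the stamp is held upright. I'll get the tray's place from these.

Run:
```python
from plan import *
W=np.load("w9.npz");w=lambda x,y:(W,x/1.5625,y/1.5625)
q=np.array([plane(*w(*p),.014)[:2] for p in((228,26),(583,26),(560,357),(256,359))]);C=q.mean(0)
d=q[2]-q[1]+q[3]-q[0];yaw=np.arctan2(d[1],d[0]);print(q,C,np.degrees(yaw),[np.linalg.norm(q[i]-q[i-1]) for i in range(4)])
ux=np.array([np.cos(yaw),np.sin(yaw)]);print("labels",C-.045*ux)
go(*(C+.042*ux),.0645,79)
```

```text
[[0.3367 0.2532]
 [0.3731 0.4363]
 [0.556  0.4025]
 [0.5206 0.2179]] [0.4466 0.3275] -10.67018402137546 [np.float64(0.18733819430801013), np.float64(0.18669697154669143), np.float64(0.186067396420863), np.float64(0.18804374468190985)]
labels [0.4024 0.3358]
 t 23.2 gp [0.4834 0.3164 0.1927] yaw 78.7 slide [-0.0038  0.0041  0.1282] rot [-0.02 -0.   -0.27]
```

Call:
{"method": "jog_arm", "body": {"plan": [{"slide": [-0.004,0.004,0.035],"delta_rot": [0,0,0],"claw": 1},{"slide": [-0.004,0.004,0.07],"delta_rot": [0,0,0],"claw": 1},{"slide": [-0.004,0.004,0.1],"delta_rot": [0,0,0],"claw": 1},{"slide": [-0.004,0.004,0.114],"delta_rot": [0,0,0],"claw": 1},{"slide": [-0.004,0.004,0.118],"delta_rot": [0,0,0],"claw": 1}]}}

```text
clock: 23.7
eef_pos: [0.4875, 0.3191, 0.228]
orientation: [[-0.981, 0.196, -0.003], [0.196, 0.981, -0.002], [0.002, -0.002, -1.0]]
wrist_force: [0.0, -0.8, 0.9]
finger_gap: 0.313
grasp_force: 59.3
```

Call:
{"method": "jog_arm", "body": {"plan": [{"slide": [0,0,0.003],"delta_rot": [0,0,0],"claw": 1},{"slide": [0,0,0.006],"delta_rot": [0,0,0],"claw": 1},{"slide": [0,0,0.0095],"delta_rot": [0,0,0],"claw": 1},{"slide": [0,0,0.0095],"delta_rot": [0,0,0],"claw": 1},{"slide": [0,0,0.0095],"delta_rot": [0,0,0],"claw": 1}]}}

```text
clock: 24.2
eef_pos: [0.4879, 0.3205, 0.2205]
orientation: [[-0.981, 0.195, 0.0], [0.195, 0.981, 0.0], [-0.0, 0.0, -1.0]]
wrist_force: [-0.0, -0.6, 0.2]
finger_gap: 0.308
grasp_force: 59.3
```

Call:
{"method": "jog_arm", "body": {"plan": [{"slide": [0,0,0],"delta_rot": [0,0,0],"claw": 0.4},{"slide": [0,0,0],"delta_rot": [0,0,0],"claw": 0.4},{"slide": [0,0,0],"delta_rot": [0,0,0],"claw": 0.4},{"slide": [0,0,0],"delta_rot": [0,0,0],"claw": 0.4}]}}

```text
clock: 24.6
eef_pos: [0.4879, 0.3204, 0.2203]
orientation: [[-0.981, 0.195, 0.0], [0.195, 0.981, 0.0], [-0.0, 0.0, -1.0]]
wrist_force: [0.0, -0.4, -0.4]
finger_gap: 0.598
grasp_force: 0.0
```

Call:
{"method": "jog_arm", "body": {"plan": [{"slide": [0,0,-0.03],"delta_rot": [0,0,0],"claw": 0.4},{"slide": [0,0,-0.06],"delta_rot": [0,0,0],"claw": 0.4},{"slide": [0,0,-0.1],"delta_rot": [0,0,0],"claw": 0},{"slide": [0,0,-0.12],"delta_rot": [0,0,0],"claw": 0},{"slide": [0,0,-0.12],"delta_rot": [0,0,0],"claw": 0}]}}

```text
clock: 25.1
eef_pos: [0.4887, 0.3209, 0.3435]
orientation: [[-0.981, 0.195, 0.005], [0.195, 0.981, 0.003], [-0.005, 0.003, -1.0]]
wrist_force: [0.5, 1.1, 0.2]
finger_gap: 0.996
grasp_force: 0.0
```

Run:
```python
from plan import *
go(.6035,.1287,.18,78.8,'labels')
```

```text
labels t 25.1 gp [0.4895 0.3213 0.1885] yaw 78.8 slide [-0.15   -0.1662  0.0086] rot [ 0.2   0.26 -0.04]
```

Call:
{"method": "jog_arm", "body": {"plan": [{"slide": [-0.03,-0.033,0],"delta_rot": [0,0,0],"claw": 0},{"slide": [-0.06,-0.066,0],"delta_rot": [0,0,0],"claw": 0},{"slide": [-0.09,-0.099,0],"delta_rot": [0,0,0],"claw": 0},{"slide": [-0.12,-0.132,0],"delta_rot": [0,0,0],"claw": 0},{"slide": [-0.151,-0.166,0],"delta_rot": [0,0,0],"claw": 0}]}}

```text
clock: 25.6
eef_pos: [0.6039, 0.1266, 0.3391]
orientation: [[-0.981, 0.195, -0.001], [0.195, 0.981, 0.0], [0.001, -0.0, -1.0]]
wrist_force: [-0.0, 0.7, -0.1]
finger_gap: 1.001
grasp_force: 0.0
```

Call:
{"method": "jog_arm", "body": {"plan": [{"slide": [0,0,0],"delta_rot": [0,0,0],"claw": 0},{"slide": [0,0,0],"delta_rot": [0,0,0],"claw": 0},{"slide": [0,0,0],"delta_rot": [0,0,0],"claw": 0}]}}

```text
clock: 25.9
eef_pos: [0.6029, 0.1288, 0.3395]
orientation: [[-0.981, 0.195, -0.002], [0.195, 0.981, 0.0], [0.002, -0.0, -1.0]]
wrist_force: [0.5, -0.0, 0.2]
finger_gap: 1.003
grasp_force: 0.0
```

Run:
```python
from plan import *
import cv2
c=capture("wrist");im=c["image"];h=cv2.cvtColor(im,cv2.COLOR_BGR2HSV)
m=((h[...,1]<50)&(h[...,2]>90)).astype(np.uint8)
n,l,s,ce=cv2.connectedComponentsWithStats(m)
T=np.linalg.inv(c["world_from_camera"]);f=192/np.tan(np.radians(c["fovy"])/2);P=T@[.6035,.1283,.076,1];print("expected px",P[:2]/P[2]*f+[c["cx"],c["cy"]],"r",27*f/P[2]/1000)
for i in range(1,n):
    if s[i,4]>150: print(s[i],ce[i],im[l==i].mean(0))
k=(h[...,1]>90)&(h[...,2]>40)
go(.6035,.1283,.05,78.8,'labels')
```

```text
expected px [255.7528 195.21  ] r 37.38829544289924
[ 341    0  171   64 9047] [422.1019  33.7753] [141.3767 135.5434 129.6988]
[ 220  160   73   69 2774] [256.1287 193.9142] [ 91.0022  98.6867 101.1882]
labels t 25.9 gp [0.6027 0.1292 0.1847] yaw 78.8 slide [-0.001  -0.0007  0.1347] rot [-0.   -0.07  0.02]
```

The code finds the labels' white top at (256,194), within 1 px of the expected (255.8,195.2). Going down to grip.

Call:
{"method": "jog_arm", "body": {"plan": [{"slide": [-0.001,-0.0005,0.035],"delta_rot": [0,0,0],"claw": 0},{"slide": [-0.001,-0.0005,0.07],"delta_rot": [0,0,0],"claw": 0},{"slide": [-0.001,-0.0005,0.105],"delta_rot": [0,0,0],"claw": 0},{"slide": [-0.001,-0.0005,0.133],"delta_rot": [0,0,0],"claw": 0},{"slide": [-0.001,-0.0005,0.133],"delta_rot": [0,0,0],"claw": 0}]}}

```text
clock: 26.45
eef_pos: [0.6019, 0.1286, 0.2036]
orientation: [[-0.981, 0.193, -0.007], [0.193, 0.981, -0.001], [0.007, -0.002, -1.0]]
wrist_force: [-1.1, 0.5, -0.0]
finger_gap: 1.004
grasp_force: 0.0
```

Call:
{"method": "jog_arm", "body": {"plan": [{"slide": [0,0,0],"delta_rot": [0,0,0],"claw": 0},{"slide": [0,0,0],"delta_rot": [0,0,0],"claw": 0.25},{"slide": [0,0,0],"delta_rot": [0,0,0],"claw": 1},{"slide": [0,0,0],"delta_rot": [0,0,0],"claw": 1},{"slide": [0,0,0],"delta_rot": [0,0,0],"claw": 1}]}}

```text
clock: 26.95
eef_pos: [0.6051, 0.1276, 0.2093]
orientation: [[-0.981, 0.195, 0.003], [0.195, 0.981, 0.0], [-0.003, 0.001, -1.0]]
wrist_force: [-2.9, 0.3, 9.1]
finger_gap: 0.629
grasp_force: 62.0
```

Call:
{"method": "jog_arm", "body": {"plan": [{"slide": [0,0,0],"delta_rot": [0,0,0],"claw": 1},{"slide": [0,0,0],"delta_rot": [0,0,0],"claw": 1},{"slide": [0,0,0],"delta_rot": [0,0,0],"claw": 1},{"slide": [0,0,0],"delta_rot": [0,0,0],"claw": 1}]}}

```text
clock: 27.35
eef_pos: [0.6051, 0.1276, 0.2094]
orientation: [[-0.981, 0.195, 0.003], [0.195, 0.981, 0.001], [-0.003, 0.001, -1.0]]
wrist_force: [-2.7, 0.6, 9.0]
finger_gap: 0.626
grasp_force: 62.0
```

Run:
```python
from plan import *
go(.4024,.3358,.2,78.8,'labels')
```

```text
labels t 27.4 gp [0.6055 0.1277 0.0544] yaw 78.8 slide [ 0.239   0.1648 -0.1461] rot [ 0.06  0.16 -0.05]
```

Call:
{"method": "jog_arm", "body": {"plan": [{"slide": [0,0,-0.03],"delta_rot": [0,0,0],"claw": 1},{"slide": [0,0,-0.06],"delta_rot": [0,0,0],"claw": 1},{"slide": [0,0,-0.09],"delta_rot": [0,0,0],"claw": 1},{"slide": [0,0,-0.12],"delta_rot": [0,0,0],"claw": 1},{"slide": [0,0,-0.145],"delta_rot": [0,0,0],"claw": 1}]}}

```text
clock: 27.85
eef_pos: [0.6045, 0.1274, 0.355]
orientation: [[-0.981, 0.195, 0.002], [0.195, 0.981, 0.0], [-0.002, 0.001, -1.0]]
wrist_force: [-0.0, 0.1, -2.0]
finger_gap: 0.63
grasp_force: 63.5
```

Call:
{"method": "jog_arm", "body": {"plan": [{"slide": [0.024,0.0165,0],"delta_rot": [0,0,0],"claw": 1},{"slide": [0.048,0.033,0],"delta_rot": [0,0,0],"claw": 1},{"slide": [0.072,0.0495,0],"delta_rot": [0,0,0],"claw": 1},{"slide": [0.096,0.066,0],"delta_rot": [0,0,0],"claw": 1},{"slide": [0.12,0.0825,0],"delta_rot": [0,0,0],"claw": 1}]}}

```text
clock: 28.35
eef_pos: [0.5019, 0.2325, 0.3531]
orientation: [[-0.981, 0.195, 0.001], [0.195, 0.981, 0.0], [-0.001, 0.001, -1.0]]
wrist_force: [-0.4, 0.5, -0.9]
finger_gap: 0.626
grasp_force: 63.5
```

Call:
{"method": "jog_arm", "body": {"plan": [{"slide": [0.024,0.0165,0],"delta_rot": [0,0,0],"claw": 1},{"slide": [0.048,0.033,0],"delta_rot": [0,0,0],"claw": 1},{"slide": [0.072,0.0495,0],"delta_rot": [0,0,0],"claw": 1},{"slide": [0.096,0.066,0],"delta_rot": [0,0,0],"claw": 1},{"slide": [0.119,0.0825,0],"delta_rot": [0,0,0],"claw": 1}]}}

```text
clock: 28.85
eef_pos: [0.4012, 0.3366, 0.3531]
orientation: [[-0.981, 0.195, 0.001], [0.195, 0.981, 0.001], [-0.001, 0.001, -1.0]]
wrist_force: [1.0, -0.4, -1.4]
finger_gap: 0.622
grasp_force: 63.5
```

Call:
{"method": "jog_arm", "body": {"plan": [{"slide": [0,0,0],"delta_rot": [0,0,0],"claw": 1},{"slide": [0,0,0],"delta_rot": [0,0,0],"claw": 1},{"slide": [0,0,0],"delta_rot": [0,0,0],"claw": 1}]}}

```text
clock: 29.15
eef_pos: [0.4027, 0.3356, 0.3526]
orientation: [[-0.981, 0.195, 0.001], [0.195, 0.981, 0.0], [-0.001, 0.0, -1.0]]
wrist_force: [-0.1, 0.4, -0.9]
finger_gap: 0.628
grasp_force: 63.5
```

Run:
```python
from plan import *
go(.4024,.3358,.0602,78.8,'labels')
```

```text
labels t 29.1 gp [0.4028 0.3356 0.1976] yaw 78.7 slide [0.0004 0.0001 0.1374] rot [ 0.02  0.05 -0.07]
```

Call:
{"method": "jog_arm", "body": {"plan": [{"slide": [0,0,0.035],"delta_rot": [0,0,0],"claw": 1},{"slide": [0,0,0.07],"delta_rot": [0,0,0],"claw": 1},{"slide": [0,0,0.1],"delta_rot": [0,0,0],"claw": 1},{"slide": [0,0,0.12],"delta_rot": [0,0,0],"claw": 1},{"slide": [0,0,0.127],"delta_rot": [0,0,0],"claw": 1}]}}

```text
clock: 29.65
eef_pos: [0.4022, 0.3347, 0.2233]
orientation: [[-0.98, 0.197, -0.003], [0.197, 0.98, -0.002], [0.002, -0.002, -1.0]]
wrist_force: [-0.1, -0.5, -2.5]
finger_gap: 0.626
grasp_force: 63.5
```

Call:
{"method": "jog_arm", "body": {"plan": [{"slide": [0,0,0.003],"delta_rot": [0,0,0],"claw": 1},{"slide": [0,0,0.006],"delta_rot": [0,0,0],"claw": 1},{"slide": [0,0,0.0095],"delta_rot": [0,0,0],"claw": 1},{"slide": [0,0,0.0095],"delta_rot": [0,0,0],"claw": 1},{"slide": [0,0,0.0095],"delta_rot": [0,0,0],"claw": 1}]}}

```text
clock: 30.15
eef_pos: [0.4023, 0.336, 0.2162]
orientation: [[-0.981, 0.195, 0.001], [0.195, 0.981, 0.0], [-0.001, 0.0, -1.0]]
wrist_force: [0.4, 0.1, -1.2]
finger_gap: 0.625
grasp_force: 63.5
```

Call:
{"method": "jog_arm", "body": {"plan": [{"slide": [0,0,0],"delta_rot": [0,0,0],"claw": 0.1},{"slide": [0,0,0],"delta_rot": [0,0,0],"claw": 0.1},{"slide": [0,0,0],"delta_rot": [0,0,0],"claw": 0.1},{"slide": [0,0,0],"delta_rot": [0,0,0],"claw": 0.1}]}}

```text
clock: 30.55
eef_pos: [0.4022, 0.336, 0.2158]
orientation: [[-0.981, 0.195, 0.0], [0.195, 0.981, 0.0], [-0.0, 0.0, -1.0]]
wrist_force: [0.5, -0.0, -0.5]
finger_gap: 0.905
grasp_force: 0.0
```

Call:
{"method": "jog_arm", "body": {"plan": [{"slide": [0,0,-0.03],"delta_rot": [0,0,0],"claw": 0.1},{"slide": [0,0,-0.07],"delta_rot": [0,0,0],"claw": 0.1},{"slide": [0,0,-0.11],"delta_rot": [0,0,0],"claw": 0},{"slide": [0,0,-0.15],"delta_rot": [0,0,0],"claw": 0},{"slide": [0,0,-0.19],"delta_rot": [0,0,0],"claw": 0}]}}

```text
clock: 31.05
eef_pos: [0.4019, 0.3358, 0.4075]
orientation: [[-0.981, 0.195, 0.0], [0.195, 0.981, 0.0], [-0.0, 0.0, -1.0]]
wrist_force: [1.1, 0.7, -0.8]
finger_gap: 1.0
grasp_force: 0.0
```

Call:
{"method": "jog_arm", "body": {"plan": [{"slide": [0.04,0,0],"delta_rot": [0,0,0],"claw": 0},{"slide": [0.08,0,0],"delta_rot": [0,0,0],"claw": 0},{"slide": [0.08,0,0],"delta_rot": [0,0,0],"claw": 0},{"slide": [0.08,0,0],"delta_rot": [0,0,0],"claw": 0},{"slide": [0.08,0,0],"delta_rot": [0,0,0],"claw": 0}]}}

```text
clock: 31.55
eef_pos: [0.3243, 0.3516, 0.4057]
orientation: [[-0.981, 0.195, 0.001], [0.195, 0.981, 0.0], [-0.001, 0.0, -1.0]]
wrist_force: [0.4, 1.1, -0.5]
finger_gap: 1.003
grasp_force: 0.0
```

Out of picture views, so a numeric check: project the expected places into the scene and side views and compare; check the bystanders by image difference.

Run:
```python
from plan import *
import cv2
def px(c,X):
    P=np.linalg.inv(c["world_from_camera"])@[*X,1];f=192/np.tan(np.radians(float(c["fovy"]))/2);return P[:2]/P[2]*f+[c["cx"],c["cy"]]
for n in("scene","side"):
    c=capture(n);o=np.load(n+"0.npz")["image"];im=c["image"];h=cv2.cvtColor(im,cv2.COLOR_BGR2HSV)
    for k,X in {"parcel":(.69,-.345,.035),"can":(.706,.329,.06),"mug":(.787,.012,.045)}.items():
        u,v=px(c,X).astype(int);d=np.abs(im[v-15:v+15,u-15:u+15].astype(int)-o[v-15:v+15,u-15:u+15]).mean();print(n,k,(u,v),"diff",d.round(2),end="; ")
    print()
    m=cv2.absdiff(im,o).max(2)>25
    for k,X,r in (("labels top",(.4022,.336,.081),14),("stamp top",(.488,.3204,.09),12),("tape",(.396,-.319,.053),16),("carton top",(.5415,-.299,.055),20),("knife",(.481,-.374,.025),18)):
        u,v=px(c,X).round().astype(int)
        w=np.zeros(m.shape,bool);w[max(v-45,0):v+45,max(u-40,0):u+40]=1
        # non-grey-tray pixels that changed: object's silhouette
        s=h[...,1]; sel=w&m&((s>110) if k in("stamp top","tape","carton top") else ((h[...,2]>140)&(s<40)) if k=="labels top" else (h[...,2]<60))
        N,l,st,ce=cv2.connectedComponentsWithStats(sel.astype(np.uint8))
        i=1+np.argmax(st[1:,4]) if N>1 else 0;print(n,k,"exp",(u,v),"bbox",st[i],"c",ce[i].round(1))
```

```text
scene parcel (np.int64(142), np.int64(162)) diff 2.07; scene can (np.int64(313), np.int64(279)) diff 2.34; scene mug (np.int64(195), np.int64(233)) diff 1.92; 
scene labels top exp (np.int64(387), np.int64(210)) bbox [377 204  20  13 130] c [386.8 209.8]
scene stamp top exp (np.int64(364), np.int64(221)) bbox [355 219  14  24 213] c [361.5 231.2]
scene tape exp (np.int64(216), np.int64(125)) bbox [208 121  18  20 233] c [216.5 131.7]
scene carton top exp (np.int64(188), np.int64(144)) bbox [208 121  18  20 233] c [216.5 131.7]
scene knife exp (np.int64(188), np.int64(135)) bbox [187 128  15  10  83] c [195.2 132.5]
side parcel (np.int64(374), np.int64(287)) diff 2.92; side can (np.int64(235), np.int64(136)) diff 2.45; side mug (np.int64(313), np.int64(181)) diff 1.89; 
side labels top exp (np.int64(138), np.int64(150)) bbox [129 148  18   8  66] c [137.2 151.9]
side stamp top exp (np.int64(168), np.int64(143)) bbox [164 143  12  28 218] c [169.3 155.4]
side tape exp (np.int64(225), np.int64(330)) bbox [ 207  316   39   50 1535] c [226.5 340.2]
side carton top exp (np.int64(295), np.int64(291)) bbox [ 268  276   55   55 1804] c [295.7 303.1]
side knife exp (np.int64(286), np.int64(347)) bbox [ 253  333   58   47 1061] c [280.1 356.7]
```

```bash
python3 -c "
from workcell import job
print(job.job_done())"
```

```text
the job is handed in; nothing more can be done
None
```

I placed all five things in their trays and handed the job in at about 32 s. The final camera check found each one where I put it and no sign that the parcel, can or mug had moved; I have not seen the verdict.

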